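# Bung a boat's rail blank in the gluing jig

## Task

Dry-fit this rail blank for bunging: first push it square and flush into the corner of the jig's two fences, then drop every bung on the bench fully home into the hole that matches its diameter, and only then stand the iron weight upright on the plain end of the blank. The blank must still sit flush against both fences when you finish; leave the glue bottle, the coffee cup and the sanding block alone.

Things in the scene. Friction and masses are not known exactly. Their poses are not given: they have to be found in the camera images.
- jig: Fixed jig: plywood base 12 mm thick, x -100 to 62 mm, y -225 to 187 mm, with two dark wood fences 22 mm wide, 22 mm high above the base: far fence along y, inner face at x = 40 mm; left fence along x, inner face at y = 165 mm. Origin on the bench surface, z up. The flush blank's origin is at (0, 0, 12) mm in this frame, same yaw.
- fence_corner (a point): The inside corner of the two fences, on top of the jig base; axes as the jig.
- rail: Pale wood rail blank, loose bar 80 (x) x 330 (y) x 30 mm, 0.35 kg, flat on the jig base; origin at the centre of its underside. A row of 5 round blind holes along its centre line, 24 mm deep, 54 mm apart, growing towards +y, each 2 mm wider than its bung, chamfered. +x side goes to the far fence, +y end to the left fence; the last 78 mm at -y have no holes.
- rail_pad (a point): Point on the top face in the middle of the plain (hole-less) end of the blank, 38 mm in from the end; axes as the blank. The weight stands here.
- weight: Dark cast-iron weight, 0.5 kg: disc 50 mm in diameter and 28 mm high with an upright round grip 22 mm in diameter and 30 mm tall on top (58 mm in all). Origin at the centre of its underside, z up.
- glue: Bystander: white glue bottle, 56 mm in diameter, 170 mm tall; origin at the centre of its underside.
- cup: Bystander: paper coffee cup, 80 mm in diameter, 110 mm tall; origin at the centre of its underside.
- sander: Bystander: cork sanding block 70 x 120 x 35 mm; origin at the centre of its underside.
- bung14: Round wooden bung 14 mm in diameter and 54 mm long, standing upright on the bench; origin at the centre of its foot (the chamfered end), z up along it. When home in its hole it stands 30 mm proud of the blank. May be absent.
- rail_hole0 (a point): Centre of the mouth, level with the blank's top face, of the 16 mm hole that takes the 14 mm bung; axes as the blank.
- bung18: Round wooden bung 18 mm in diameter and 54 mm long, standing upright on the bench; origin at the centre of its foot (the chamfered end), z up along it. When home in its hole it stands 30 mm proud of the blank. May be absent.
- rail_hole1 (a point): Centre of the mouth, level with the blank's top face, of the 20 mm hole that takes the 18 mm bung; axes as the blank.
- bung22: Round wooden bung 22 mm in diameter and 54 mm long, standing upright on the bench; origin at the centre of its foot (the chamfered end), z up along it. When home in its hole it stands 30 mm proud of the blank. May be absent.
- rail_hole2 (a point): Centre of the mouth, level with the blank's top face, of the 24 mm hole that takes the 22 mm bung; axes as the blank.
- bung26: Round wooden bung 26 mm in diameter and 54 mm long, standing upright on the bench; origin at the centre of its foot (the chamfered end), z up along it. When home in its hole it stands 30 mm proud of the blank. May be absent.
- rail_hole3 (a point): Centre of the mouth, level with the blank's top face, of the 28 mm hole that takes the 26 mm bung; axes as the blank.
- bung30: Round wooden bung 30 mm in diameter and 54 mm long, standing upright on the bench; origin at the centre of its foot (the chamfered end), z up along it. When home in its hole it stands 30 mm proud of the blank. May be absent.
- rail_hole4 (a point): Centre of the mouth, level with the blank's top face, of the 32 mm hole that takes the 30 mm bung; axes as the blank.
Not all that is in view belongs to the job. What is shaped like the bung22 but blue is not meant.

How it is judged:
By the outcome, as a careful person would: the job done as asked, in the order asked, and still so for the second after the job is handed in, with the robot touching nothing.
Of bung14, bung18, bung22, bung26, bung30 only 3 to 5 are there at a start; the rules pass over those that are not, and their reading is None.
At some moment in a run one of rail, weight may be knocked a few centimetres aside while the robot is not near it.
It also fails if it takes over 210 s, if anything falls off the work surface, if the arm or the gripper's body presses on something with over 40 N, if the wrist force passes 120 N, or if a joint passes its speed limit or range.

## Robot

A 7-joint arm with a two-finger parallel gripper is mounted at the origin on the work surface. World frame = base frame: x ahead of the robot, y to its left, z up, the work surface at z = 0. Lengths are in m, angles in rad, forces in N, time in s.
With the tool pointing down it reaches from about 0.4 to 0.85 m from the base axis. Payload 4.5 kg.
Tool frame: the origin (TCP) lies midway between the tips of the shut fingers; the grasp point (between the pads) lies 19 mm behind it; z points along the fingers, y is the line along which they close (so a half turn about z gives the same grasp; the last joint's range is limited). The gripper opens to 88 mm and grips with 3 to 60 N. Pads are 18 mm wide; open, the fingers measure 123 mm over their backs; the gripper's body (75 mm by 187 mm) begins 45 mm behind the grasp point.
Start: joints at [-1.152, 0.689, -0.195, 1.565, 0.157, 0.902, -0.215], TCP at [0.235, 0.579, 0.239] pointing down, gripper open.
Joint ranges: [-3.01, 3.01], [-0.46, 2.08], [-1.47, 1.51], [0.13, 2.56], [-1, 4.14], [0.04, 2.09], [-2.66, 2.66]. Speed limits (rad/s): [2.57, 2.57, 3.14, 3.14, 3.14, 3.14, 3.14].

## Interface

Orientations are given as a unit quaternion [x, y, z, w].
In Python, from plant import r gives the robot as it stands.
- The arm moves only by the tool carry_out, never from a script. Its argument "plan" is a list of rows, each an object with "rot": the turn, a rotation vector about the tool's x, y, z in rad, a list of three; "xyz": the shift along the tool's x, y, z in m, a list of three; "grip": the closure in counts, from 0 (fully open) to 255 (shut). In form: [{"rot": [wx, wy, wz], "xyz": [dx, dy, dz], "grip": grip}, ...]. A call has 1 to 8 rows; each row is the pose to reach, as a shift and turn from the pose commanded when the call began, along the tool's axes at that moment; what a row does not reach only later rows make up. A row lasts 1/12 s, in which the tool goes at most 41.7 mm and 7.16 degrees, less where a joint would pass 70% of its speed; a pose out of reach is approached as far as the arm can. A call with a gripper value outside its range is refused whole. The fingers move at their own pace and stop on an object; "squeeze" is the grip in N (left out, the last holds). Time passes only in rows, so rows that repeat a pose let the fingers close. It gives the time, the measured TCP pose, the force, the opening and the grip force at its end, in the units of the state.
- r.get_state(): the state, without advancing time (a new reading comes with each control period).
- r.snapshot(name): name is "side" or "top" or "wrist"; returns the picture (400x640x3 uint8, red, green, blue); there is no depth.
- r.camera_params(name): a dict with "fx", "fy", "cx", "cy" (pixels), "distortion" ([k1, k2, p1, p2, k3] as OpenCV has them; the pictures are not rectified), "position" and "attitude" of the camera in the world; the wrist camera has in their place "hand_eye" (4x4, takes a point from camera to tool coordinates, whose origin is the TCP and whose axes are the flange's). Camera axes: x right, y down, z forward; pixel columns grow to the right and rows downward; lengths in m; the calibration is good to about 2 mm. A picture is of the moment at which its call begins: read the wrist's pose just before it. camera_params takes no time and is no camera call.
- r.finish_job(): hands the job in; it is judged then, once.
The state is a dict: "clock": time; "q": joint angles; "qd": joint speeds; "joint_torque": joint torques, N m; "tool_pos": TCP position; "eef_rot": TCP orientation; "contact_force": force on the tool from outside, world axes, zero at the start; "moment": the same for the moment, N m; "opening": opening from 0.0 (shut) to 1.0 (fully open); "finger_force": force on a finger pad.
Only numpy, scipy, OpenCV 4.12 (cv2) and the standard library are available. Lean on these libraries where they do the work, as an engineer would, in place of code of your own. Each camera call takes 0.05 s, during which the arm holds its last target. There are 200 camera calls.

## Working session

There is one attempt and no reset: what is moved stays moved. The work goes in short steps, Python scripts to look and compute and a tool call to move; the robot and the scene stay as the last step left them, time stands still between calls to the robot, and variables do not carry over. Pictures are saved under pics/ and viewed, at most 15 in all, crops included, and the job is handed in when it is done.

Besides the shell and the picture viewer there is one more tool, called after ">>>" as name(argument=value, ...) on one line, values as JSON. carry_out: Moves the arm, as the interface text tells. Its arguments: {"type":"object","properties":{"plan":{"type":"array"},"squeeze":{"type":"number"}},"required":["plan"]}

```bash
mkdir -p pics; ls
python3 - <<'E'
from plant import r
import cv2,json
s=r.get_state();print(s)
for n in("side","top","wrist"):
    print(n,r.camera_params(n)); cv2.imwrite(f"pics/{n}0.png",cv2.cvtColor(r.snapshot(n),cv2.COLOR_RGB2BGR))
E
```

```text
pics
{'clock': 0.0, 'q': array([-1.15220174,  0.68997481, -0.19453631,  1.56635761,  0.15732426,
        0.90247364, -0.21511814]), 'qd': array([ 0.00017977,  0.00135393, -0.00073554,  0.00066063,  0.00084633,
       -0.00035901, -0.00035973]), 'joint_torque': array([-5.56489667e-04, -5.27567589e+01, -1.26676798e+00, -1.53422481e+01,
       -5.25925797e-02,  6.68073175e-03,  1.80376087e-04]), 'tool_pos': array([0.23440762, 0.57869555, 0.2379127 ]), 'eef_rot': array([ 1.91163241e-01,  9.81557838e-01, -9.02480491e-04, -1.07092845e-04]), 'contact_force': array([ 0.3126928 ,  0.11831548, -0.06605661]), 'moment': array([ 0.01415213,  0.03760948, -0.01511334]), 'finger_force': 0.0, 'opening': 1.0027049154205694}
side {'fx': 398.6767326064661, 'fy': 398.6767326064661, 'cx': 321.02614894739037, 'cy': 203.89523176433778, 'distortion': array([0.00319578, 0.        , 0.        , 0.        , 0.        ]), 'position': array([ 0.15245738, -0.70516414,  0.68530082]), 'attitude': array([ 0.86061375, -0.23371405,  0.11323855, -0.43806249])}
top {'fx': 429.2423839089951, 'fy': 429.2423839089951, 'cx': 314.5150019323761, 'cy': 203.25953698232962, 'distortion': array([-0.09688891,  0.        ,  0.        ,  0.        ,  0.        ]), 'position': array([0.35693562, 0.01320485, 1.12115585]), 'attitude': array([ 0.70479164, -0.70330865,  0.06065089, -0.07033604])}
wrist {'fx': 328.97362733726357, 'fy': 328.97362733726357, 'cx': 317.23666766096363, 'cy': 202.19962206605425, 'distortion': array([-0.06576534,  0.        ,  0.        ,  0.        ,  0.        ]), 'hand_eye': array([[ 1.39488509e-03, -9.54260420e-01, -2.98973419e-01,
         7.79278913e-02],
       [ 9.99998942e-01,  1.45437513e-03,  2.35171091e-05,
         4.22813629e-04],
       [ 4.12378059e-04, -2.98973136e-01,  9.54261439e-01,
        -1.45637379e-01],
       [ 0.00000000e+00,  0.00000000e+00,  0.00000000e+00,
         1.00000000e+00]])}
```

View pics/top0.png

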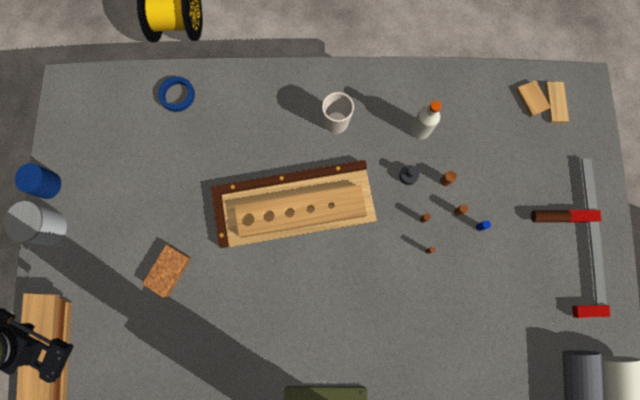

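View pics/side0.png

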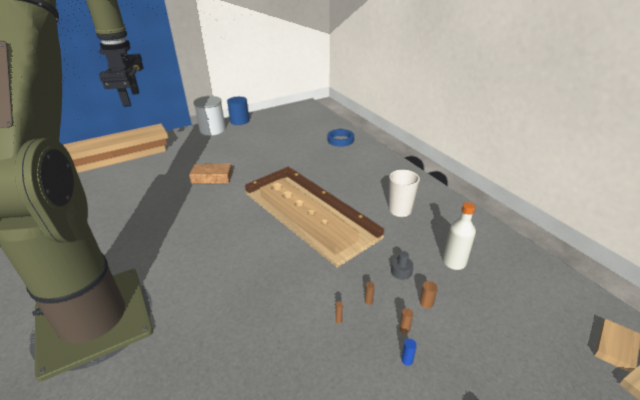

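The top view shows the jig around (295,205) and the weight at (409,175). Brown bungs are at (448,178), (461,209), (425,217) and (430,250), with the blue decoy at (484,225). The cup is at (338,112), the bottle at (428,120) and the sander at (166,270). The side view agrees.

```bash
cat > h.py <<'E'
from plant import r
import cv2,numpy as np
from scipy.spatial.transform import Rotation as R
def cam(n,s=None):
    p=r.camera_params(n); K=np.array([[p['fx'],0,p['cx']],[0,p['fy'],p['cy']],[0,0,1]])
    if n=="wrist":
        s=s or r.get_state(); Rt=R.from_quat(s['eef_rot']).as_matrix(); H=np.array(p['hand_eye'])
        Rc=Rt@H[:3,:3]; t=s['tool_pos']+Rt@H[:3,3]
    else: Rc=R.from_quat(p['attitude']).as_matrix(); t=np.array(p['position'])
    return K,np.array(p['distortion']),Rc,t
def plane(c,px,z):
    K,D,Rc,t=c; u=cv2.undistortPoints(np.array(px,float).reshape(-1,1,2),K,D).reshape(-1,2)
    d=np.c_[u,np.ones(len(u))]@Rc.T
    return t+d*((z-t[2])/d[:,2])[:,None]
def proj(c,P):
    K,D,Rc,t=c; q=(np.array(P,float).reshape(-1,3)-t)@Rc
    return cv2.projectPoints(q,np.zeros(3),np.zeros(3),K,D)[0].reshape(-1,2)
def snap(n,name=None):
    c=cam(n); im=r.snapshot(n)
    if name: cv2.imwrite(f"pics/{name}.png",cv2.cvtColor(im,cv2.COLOR_RGB2BGR))
    return c,im
def blobs(mask,amin=20):
    n,l,st,ce=cv2.connectedComponentsWithStats(mask.astype(np.uint8))
    return [(st[i],ce[i],(l==i)) for i in range(1,n) if st[i][4]>=amin]
def tool(dx):  # world shift -> tool shift
    return R.from_quat(r.get_state()['eef_rot']).inv().apply(dx)
E
python3 - <<'E'
from h import *
im=cv2.imread('pics/top0.png');c=cam('top');hsv=cv2.cvtColor(im,cv2.COLOR_BGR2HSV)
for u,v in [(448,178),(461,209),(425,217),(430,250),(409,178),(290,178),(300,190),(280,215),(250,218),(310,230),(360,215),(240,235)]: print((u,v),hsv[v,u],plane(c,[(u,v)],.027)[0].round(3))
H,S,V=cv2.split(hsv)
m=(H<14)&(S>140)&(V>30)
for st,ce,l in blobs(m,10): print(st,ce.round(1),plane(c,[ce],.027)[0].round(3))
big=cv2.resize(im[150:260,200:390],None,fx=4.2,fy=4.2,interpolation=cv2.INTER_CUBIC);cv2.imwrite('pics/jig0.png',big)
E
```

```text
(448, 178) [ 13 177 144] [ 0.63  -0.323  0.027]
(461, 209) [ 12 178 136] [ 0.547 -0.353  0.027]
(425, 217) [ 12 184 126] [ 0.526 -0.257  0.027]
(430, 250) [ 13 190 102] [ 0.441 -0.267  0.027]
(409, 178) [120  15  68] [ 0.63  -0.22   0.027]
(290, 178) [ 11 184  75] [0.63  0.093 0.027]
(300, 190) [ 17 119 129] [0.597 0.067 0.027]
(280, 215) [ 17 134 196] [0.531 0.118 0.027]
(250, 218) [ 15 134 118] [0.523 0.195 0.027]
(310, 230) [ 17 117 188] [0.492 0.04  0.027]
(360, 215) [ 17 136 167] [ 0.532 -0.089  0.027]
(240, 235) [ 17 132 185] [0.479 0.22  0.027]
[430 100  11  12 102] [435.  105.9] [ 0.833 -0.3    0.027]
[ 212  161  154   86 1667] [271.5 187.8] [0.603 0.141 0.027]
[441 171  15  15 136] [448.2 177.8] [ 0.631 -0.324  0.027]
[455 205  13  10  76] [461.3 209.4] [ 0.546 -0.354  0.027]
[535 209  66  14 702] [569.  215.6] [ 0.53  -0.648  0.027]
[420 214  10   7  46] [425.  217.2] [ 0.526 -0.257  0.027]
[162 247  28  19 134] [175.5 256.7] [0.422 0.386 0.027]
[158 248  10  10  33] [163.2 253.6] [0.43  0.419 0.027]
[426 248   9   4  24] [431.  249.6] [ 0.442 -0.269  0.027]
[145 262  23  22 119] [155.8 271.5] [0.383 0.436 0.027]
[171 267   8  15  34] [174.3 274.6] [0.376 0.387 0.027]
[151 277  17  16  86] [159.3 284.3] [0.351 0.425 0.027]
[166 278   5   7  16] [168.4 281.1] [0.36  0.402 0.027]
[169 283   5   8  13] [170.8 286.9] [0.345 0.395 0.027]
[ 57 298   8  43 222] [ 60.5 319.2] [0.255 0.688 0.027]
[572 305  38  13 427] [591.5 310.8] [ 0.28  -0.688  0.027]
[ 53 377   8  23 115] [ 56.5 388.5] [0.079 0.688 0.027]
```

View pics/jig0.png

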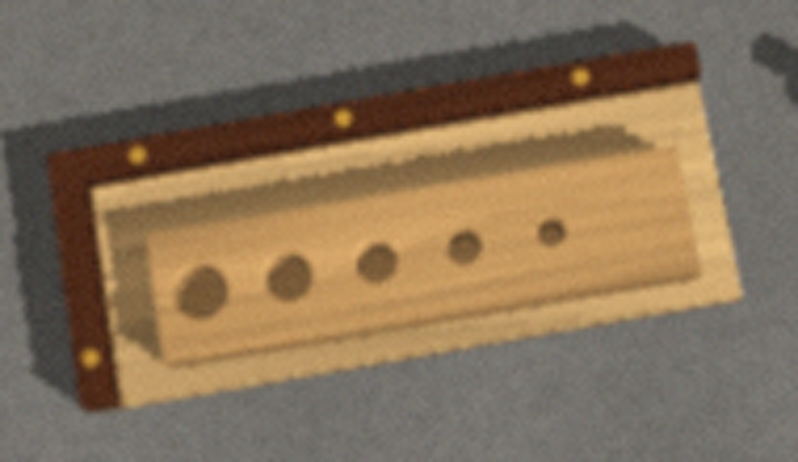

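Run:
```python
from h import *
c=cam('top')
f=lambda P:[(200+(x+.5)/4.2-.5,150+(y+.5)/4.2-.5) for x,y in P]
o=plane(c,f([(50,155),(697,43),(83,408)]),.034); print('outer corner, right, near',o.round(4))
d=o[0]-o[1];th=np.arctan2(-d[0],d[1]);print('len',np.linalg.norm(d),'yaw',th, np.linalg.norm(o[2]-o[0]))
Rz=R.from_euler('z',th).as_matrix()
# origin from outer corner (62,187) and right (62,-225)
for p,q in((o[0],(.062,.187,.034)),(o[1],(.062,-.225,.034)),(o[2],(-.1,.187,.034))): print('jig origin',(p-Rz@q).round(4))
h=plane(c,f([(202,292),(290,277),(377,262),(464,246),(551,231)]),.042); print('holes',h.round(4),np.linalg.norm(np.diff(h,axis=0),axis=1))
e=h[0]-h[4];print('rail yaw',np.arctan2(-e[0],e[1]))
rc=plane(c,f([(148,235),(675,147),(700,277),(163,360)]),.042);print('rail corners',rc.round(4))
jo=(o[0]-Rz@(.062,.187,.034)+o[1]-Rz@(.062,-.225,.034))/2
print('holes in jig',((h-jo)@Rz).round(4)); print('corners in jig',((rc-jo)@Rz).round(4))
```

```text
outer corner, right, near [[ 0.6053  0.2985  0.034 ]
 [ 0.6772 -0.1053  0.034 ]
 [ 0.4478  0.2709  0.034 ]]
len 0.4102151052130739 yaw 0.1759868757863612 0.15992788981717293
jig origin [0.577  0.1036 0.    ]
jig origin [0.5767 0.1053 0.    ]
jig origin [0.579  0.1043 0.    ]
holes [[ 0.5181  0.1988  0.042 ]
 [ 0.5274  0.1453  0.042 ]
 [ 0.5367  0.0925  0.042 ]
 [ 0.5466  0.0396  0.042 ]
 [ 0.556  -0.0133  0.042 ]] [0.0543061  0.05363039 0.05374074 0.053717  ]
rail yaw 0.17682436361260231
rail corners [[ 0.5532  0.2332  0.042 ]
 [ 0.6085 -0.0896  0.042 ]
 [ 0.5277 -0.1034  0.042 ]
 [ 0.4765  0.2212  0.042 ]]
holes in jig [[-0.0414  0.1032  0.042 ]
 [-0.0416  0.0489  0.042 ]
 [-0.0417 -0.0048  0.042 ]
 [-0.0411 -0.0585  0.042 ]
 [-0.0412 -0.1122  0.042 ]]
corners in jig [[-0.0007  0.1309  0.042 ]
 [-0.0029 -0.1966  0.042 ]
 [-0.0848 -0.1961  0.042 ]
 [-0.0784  0.1326  0.042 ]]
```

```bash
cat >> h.py <<'E'
def goal(x,y,z,ydeg=None):  # print the row towards a tool-down pose, tool y at ydeg (mod 180)
    s=r.get_state(); Rt=R.from_quat(s['eef_rot']); m=Rt.as_matrix()
    d=Rt.inv().apply(np.array([x,y,z])-s['tool_pos'])
    if ydeg is None: ydeg=np.degrees(np.arctan2(m[1,1],m[0,1]))
    best=None
    for k in (0,180):
        a=np.radians(ydeg+k); yy=np.array([np.cos(a),np.sin(a),0]); zz=np.array([0,0,-1.]); T=np.c_[np.cross(yy,zz),yy,zz]
        rv=(Rt.inv()*R.from_matrix(T)).as_rotvec()
        print('xyz',d.round(4),'rot',rv.round(4),'rows',int(np.ceil(max(np.linalg.norm(d)/.0417,np.degrees(np.linalg.norm(rv))/7.16))))
JO=np.array([.577,.104]);JY=.176
def jig(x,y): return JO+R.from_euler('z',JY).as_matrix()[:2,:2]@np.array([x,y])
E
python3 - <<'E'
from h import *
p=jig(-.125,-.033);print(p);goal(*p,.18,100.08)
E
```

```text
[0.45970907 0.04962319]
xyz [-0.4074 -0.4059  0.0587] rot [-1.300e-03 -3.000e-04 -5.606e-01] rows 14
xyz [-0.4074 -0.4059  0.0587] rot [-4.000e-04  1.800e-03  2.581e+00] rows 21
```

>>> carry_out(plan=[{"rot": [0,0,-0.56],"xyz": [-0.2,-0.2,0.03],"grip": 255},{"rot": [0,0,-0.56],"xyz": [-0.4074,-0.4059,0.0587],"grip": 255},{"rot": [0,0,-0.56],"xyz": [-0.4074,-0.4059,0.0587],"grip": 255},{"rot": [0,0,-0.56],"xyz": [-0.4074,-0.4059,0.0587],"grip": 255},{"rot": [0,0,-0.56],"xyz": [-0.4074,-0.4059,0.0587],"grip": 255},{"rot": [0,0,-0.56],"xyz": [-0.4074,-0.4059,0.0587],"grip": 255},{"rot": [0,0,-0.56],"xyz": [-0.4074,-0.4059,0.0587],"grip": 255},{"rot": [0,0,-0.56],"xyz": [-0.4074,-0.4059,0.0587],"grip": 255}])

```text
clock: 0.82
tool_pos: [0.3648, 0.2722, 0.2046]
eef_rot: [-0.088, 0.996, 0.0, 0.0]
contact_force: [0.3, -0.9, 0.4]
opening: 0.413
finger_force: 0.0
```

Run:
```python
from h import *
p=jig(-.125,-.033);goal(*p,.18,100.08)
```

```text
xyz [-0.0545 -0.2358  0.0246] rot [ 0.      0.     -0.0004] rows 6
xyz [-0.0545 -0.2358  0.0246] rot [ 0.0000e+00 -1.0000e-04  3.1412e+00] rows 26
```

>>> carry_out(plan=[{"rot": [0,0,0],"xyz": [-0.0545,-0.2358,0.0246],"grip": 255},{"rot": [0,0,0],"xyz": [-0.0545,-0.2358,0.0246],"grip": 255},{"rot": [0,0,0],"xyz": [-0.0545,-0.2358,0.0246],"grip": 255},{"rot": [0,0,0],"xyz": [-0.0545,-0.2358,0.0246],"grip": 255},{"rot": [0,0,0],"xyz": [-0.0545,-0.2358,0.0246],"grip": 255},{"rot": [0,0,0],"xyz": [-0.0545,-0.2358,0.0246],"grip": 255},{"rot": [0,0,0],"xyz": [-0.0545,-0.2358,0.0246],"grip": 255},{"rot": [0,0,0],"xyz": [-0.0545,-0.2358,0.0246],"grip": 255}])

```text
clock: 1.48
tool_pos: [0.4596, 0.049, 0.1797]
eef_rot: [-0.085, 0.996, -0.0, -0.0]
contact_force: [0.8, 1.0, -0.1]
opening: 0.002
finger_force: 0.0
```

Run:
```python
from h import *
p=jig(-.125,-.033);goal(*p,.026,100.08); print(r.get_state()['q'].round(2))
p=jig(-.05,-.033);goal(*p,.026,100.08)
snap('wrist','w1')
```

```text
xyz [-0.0003  0.0006  0.1537] rot [-0.0005 -0.0007 -0.0066] rows 4
xyz [-0.0003  0.0006  0.1537] rot [-1.100e-03  8.000e-04  3.135e+00] rows 26
[ 0.05  0.6  -0.4   2.1   0.46  0.52  1.05]
xyz [-0.0753  0.0011  0.1537] rot [-0.0005 -0.0007 -0.0066] rows 5
xyz [-0.0753  0.0011  0.1537] rot [-1.100e-03  8.000e-04  3.135e+00] rows 26
```

View pics/w1.png

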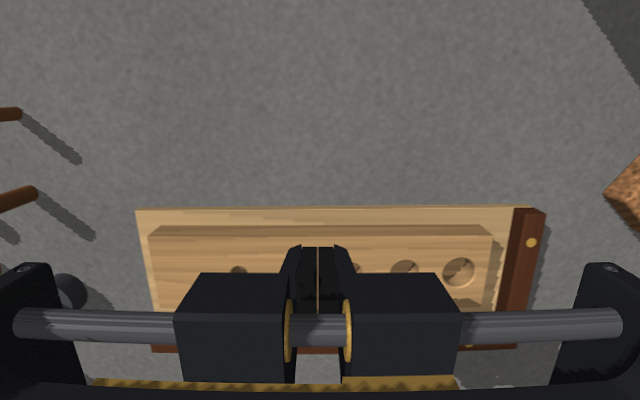

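The rail lies parallel to the jig in the wrist view (rail edge at row 235, base edge at row 208). The shut fingers are at (318,270), clear of it on the near side. I'll descend and push.

>>> carry_out(plan=[{"rot": [0,0,-0.006],"xyz": [0,0,0.04],"grip": 255},{"rot": [0,0,-0.006],"xyz": [0,0,0.08],"grip": 255},{"rot": [0,0,-0.006],"xyz": [0,0,0.12],"grip": 255},{"rot": [0,0,-0.006],"xyz": [0,0,0.153],"grip": 255},{"rot": [0,0,-0.006],"xyz": [-0.01,0,0.153],"grip": 255},{"rot": [0,0,-0.006],"xyz": [-0.02,0,0.153],"grip": 255},{"rot": [0,0,-0.006],"xyz": [-0.03,0,0.153],"grip": 255},{"rot": [0,0,-0.006],"xyz": [-0.035,0,0.153],"grip": 255}])

```text
clock: 2.2
tool_pos: [0.4942, 0.0606, 0.027]
eef_rot: [-0.092, 0.996, 0.001, 0.0]
contact_force: [-1.4, 0.0, -0.7]
opening: 0.007
finger_force: 1.1
```

>>> carry_out(plan=[{"rot": [0,0,0],"xyz": [-0.005,0,0],"grip": 255},{"rot": [0,0,0],"xyz": [-0.01,0,0],"grip": 255},{"rot": [0,0,0],"xyz": [-0.015,0,0],"grip": 255},{"rot": [0,0,0],"xyz": [-0.02,0,0],"grip": 255},{"rot": [0,0,0],"xyz": [-0.025,0,0],"grip": 255},{"rot": [0,0,0],"xyz": [-0.03,0,0],"grip": 255},{"rot": [0,0,0],"xyz": [-0.035,0,0],"grip": 255},{"rot": [0,0,0],"xyz": [-0.035,0,0],"grip": 255}])

```text
clock: 2.87
tool_pos: [0.5297, 0.0642, 0.0273]
eef_rot: [-0.09, 0.996, 0.0, 0.001]
contact_force: [0.1, -0.0, -1.2]
opening: 0.003
finger_force: 0.0
```

>>> carry_out(plan=[{"rot": [0,0,0],"xyz": [-0.002,0,0],"grip": 255},{"rot": [0,0,0],"xyz": [-0.003,0,0],"grip": 255},{"rot": [0,0,0],"xyz": [-0.004,0,0],"grip": 255},{"rot": [0,0,0],"xyz": [-0.005,0,0],"grip": 255},{"rot": [0,0,0],"xyz": [-0.006,0,0],"grip": 255},{"rot": [0,0,0],"xyz": [-0.006,0,0],"grip": 255}])

```text
clock: 3.37
tool_pos: [0.5343, 0.0651, 0.0272]
eef_rot: [-0.09, 0.996, 0.0, 0.0]
contact_force: [-1.9, 0.1, 0.6]
opening: 0.007
finger_force: 0.9
```

Run:
```python
from h import *
s=r.get_state();p=s['tool_pos'];Rj=R.from_euler('z',JY).as_matrix();print(s['contact_force'].round(1),(p[:2]-JO)@Rj[:2,:2],p[2])
c,im=snap('top','t1');cv2.imwrite('pics/jig1.png',cv2.cvtColor(cv2.resize(im[150:260,200:390],None,fx=4.2,fy=4.2,interpolation=cv2.INTER_CUBIC),cv2.COLOR_RGB2BGR))
```

```text
[-1.9  0.1  0.6] [-0.0488418  -0.03084376] 0.027190419012529766
```

View pics/jig1.png

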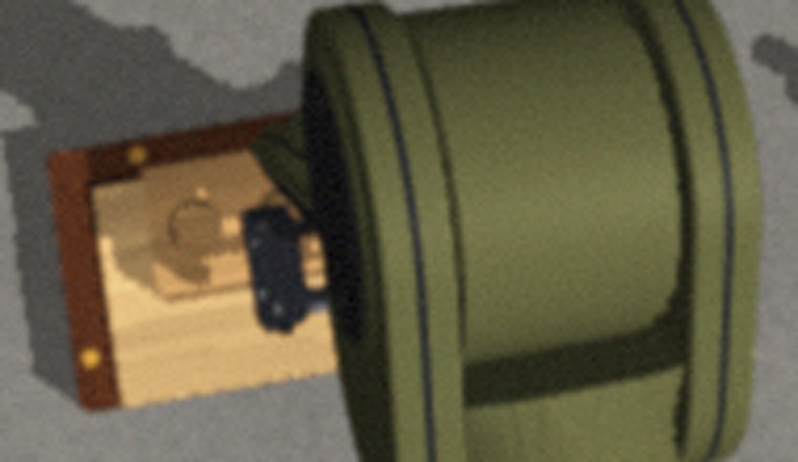

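The arm hides most of the jig. The rail's near edge (about (165,300) at its left end) has come up close to the fence. I'll push until the force rises.

>>> carry_out(plan=[{"rot": [0,0,0],"xyz": [-0.001,0,0],"grip": 255},{"rot": [0,0,0],"xyz": [-0.002,0,0],"grip": 255},{"rot": [0,0,0],"xyz": [-0.003,0,0],"grip": 255},{"rot": [0,0,0],"xyz": [-0.004,0,0],"grip": 255},{"rot": [0,0,0],"xyz": [-0.004,0,0],"grip": 255}])

```text
clock: 3.83
tool_pos: [0.5348, 0.0651, 0.027]
eef_rot: [-0.091, 0.996, -0.001, -0.003]
contact_force: [-7.9, -0.3, 6.2]
opening: 0.004
finger_force: 4.0
```

>>> carry_out(plan=[{"rot": [0,0,0],"xyz": [0.02,0,0],"grip": 255},{"rot": [0,0,0],"xyz": [0.02,0,-0.04],"grip": 255},{"rot": [0,0,0],"xyz": [0.02,0,-0.06],"grip": 255},{"rot": [0,0,0],"xyz": [-0.04,-0.21,-0.06],"grip": 255},{"rot": [0,0,0],"xyz": [-0.04,-0.21,-0.06],"grip": 255},{"rot": [0,0,0],"xyz": [-0.04,-0.21,-0.06],"grip": 255},{"rot": [0,0,0],"xyz": [-0.04,-0.21,-0.06],"grip": 255},{"rot": [0,0,0],"xyz": [-0.04,-0.21,-0.06],"grip": 255}])

```text
clock: 4.5
tool_pos: [0.6126, -0.127, 0.0877]
eef_rot: [-0.09, 0.996, -0.0, 0.001]
contact_force: [1.6, -0.3, -0.5]
opening: 0.006
finger_force: 0.0
```

Run:
```python
from h import *
for y in(-.245,-.19):
  p=jig(0,y);goal(*p,.027,100.08)
c,im=snap('top','t2');cv2.imwrite('pics/jig2.png',cv2.cvtColor(cv2.resize(im[140:260,200:400],None,fx=4,fy=4,interpolation=cv2.INTER_CUBIC),cv2.COLOR_RGB2BGR))
```

```text
xyz [-0.0052 -0.0114  0.0607] rot [-0.0003  0.0028  0.0047] rows 2
xyz [-0.0052 -0.0114  0.0607] rot [-4.4000e-03 -5.0000e-04 -3.1369e+00] rows 26
xyz [-0.0055  0.0436  0.0607] rot [-0.0003  0.0028  0.0047] rows 2
xyz [-0.0055  0.0436  0.0607] rot [-4.4000e-03 -5.0000e-04 -3.1369e+00] rows 26
```

View pics/jig2.png

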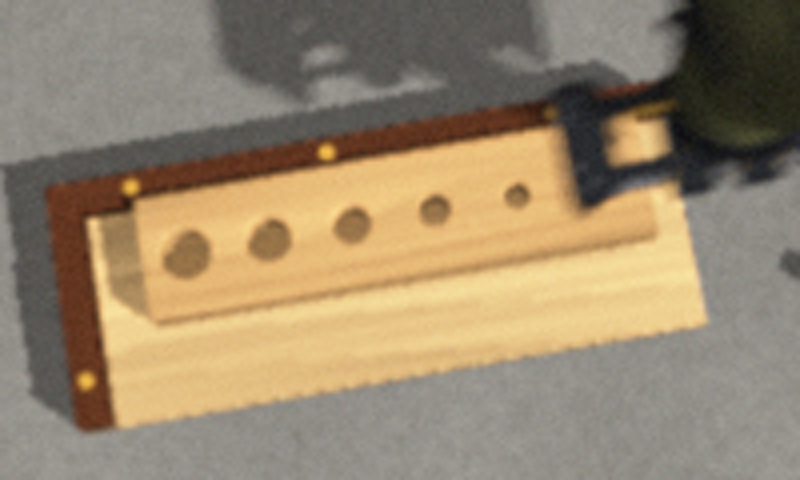

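The rail is now flush with the far fence, and its left end at (140,250) still has a gap to the left fence. The gripper is over its right end. Next I'll push along +y.

>>> carry_out(plan=[{"rot": [0,0,0.004],"xyz": [-0.003,-0.012,0.0],"grip": 255},{"rot": [0,0,0.004],"xyz": [-0.003,-0.012,0.03],"grip": 255},{"rot": [0,0,0.004],"xyz": [-0.003,-0.012,0.06],"grip": 255},{"rot": [0,0,0.004],"xyz": [-0.003,-0.002,0.06],"grip": 255},{"rot": [0,0,0.004],"xyz": [-0.003,0.006,0.06],"grip": 255},{"rot": [0,0,0.004],"xyz": [-0.003,0.012,0.06],"grip": 255},{"rot": [0,0,0.004],"xyz": [-0.003,0.018,0.06],"grip": 255},{"rot": [0,0,0.004],"xyz": [-0.003,0.024,0.06],"grip": 255}])

```text
clock: 5.22
tool_pos: [0.6105, -0.0996, 0.029]
eef_rot: [-0.089, 0.996, -0.001, 0.001]
contact_force: [0.2, -2.7, 2.4]
opening: 0.006
finger_force: 1.3
```

>>> carry_out(plan=[{"rot": [0,0,0],"xyz": [0,0.005,0],"grip": 255},{"rot": [0,0,0],"xyz": [0,0.009,0],"grip": 255},{"rot": [0,0,0],"xyz": [0,0.013,0],"grip": 255},{"rot": [0,0,0],"xyz": [0,0.017,0],"grip": 255},{"rot": [0,0,0],"xyz": [0,0.019,0],"grip": 255},{"rot": [0,0,0],"xyz": [0,0.021,0],"grip": 255},{"rot": [0,0,0],"xyz": [0,0.022,0],"grip": 255},{"rot": [0,0,0],"xyz": [0,0.022,0],"grip": 255}])

```text
clock: 5.88
tool_pos: [0.6053, -0.0785, 0.0271]
eef_rot: [-0.089, 0.996, 0.0, -0.0]
contact_force: [0.6, -2.7, 3.2]
opening: 0.005
finger_force: 1.1
```

Run:
```python
from h import *
s=r.get_state();p=s['tool_pos'];Rj=R.from_euler('z',JY).as_matrix();print(s['contact_force'].round(1),(p[:2]-JO)@Rj[:2,:2],p[2])
```

```text
[ 0.6 -2.7  3.2] [-0.00404731 -0.18466951] 0.027102849208341176
```

>>> carry_out(plan=[{"rot": [0,0,0],"xyz": [0,0.002,0],"grip": 255},{"rot": [0,0,0],"xyz": [0,0.004,0],"grip": 255},{"rot": [0,0,0],"xyz": [0,0.005,0],"grip": 255},{"rot": [0,0,0],"xyz": [0,0.006,0],"grip": 255},{"rot": [0,0,0],"xyz": [0,0.006,0],"grip": 255}])

```text
clock: 6.3
tool_pos: [0.6042, -0.0723, 0.0271]
eef_rot: [-0.089, 0.996, 0.0, -0.0]
contact_force: [-0.1, -0.6, 0.9]
opening: 0.006
finger_force: 0.9
```

>>> carry_out(plan=[{"rot": [0,0,0],"xyz": [0,0.002,0],"grip": 255},{"rot": [0,0,0],"xyz": [0,0.004,0],"grip": 255},{"rot": [0,0,0],"xyz": [0,0.006,0],"grip": 255},{"rot": [0,0,0],"xyz": [0,0.007,0],"grip": 255},{"rot": [0,0,0],"xyz": [0,0.007,0],"grip": 255}])

```text
clock: 6.72
tool_pos: [0.604, -0.072, 0.0272]
eef_rot: [-0.087, 0.996, -0.004, 0.0]
contact_force: [3.2, -11.9, 0.9]
opening: 0.004
finger_force: 5.9
```

>>> carry_out(plan=[{"rot": [0,0,0],"xyz": [0,-0.03,0],"grip": 255},{"rot": [0,0,0],"xyz": [0,-0.03,-0.04],"grip": 255},{"rot": [0,0,0],"xyz": [0.02,-0.06,-0.07],"grip": 200},{"rot": [0,0,0],"xyz": [0.04,-0.1,-0.1],"grip": 150},{"rot": [0,0,0],"xyz": [0.07,-0.15,-0.14],"grip": 100},{"rot": [0,0,0],"xyz": [0.1,-0.2,-0.2],"grip": 50},{"rot": [0,0,0],"xyz": [0.1,-0.2,-0.2],"grip": 50},{"rot": [0,0,0],"xyz": [0.1,-0.2,-0.2],"grip": 50}])

```text
clock: 7.38
tool_pos: [0.5402, -0.2772, 0.2251]
eef_rot: [-0.089, 0.996, 0.001, -0.0]
contact_force: [1.9, 0.1, 0.1]
opening: 0.436
finger_force: 0.0
```

Run:
```python
from h import *
c,im=snap('top','t3');w,iw=snap('wrist','w3')
a=cv2.resize(im[140:260,200:400],None,fx=3.9,fy=3.9,interpolation=cv2.INTER_CUBIC)[:,:780]
b=cv2.resize(iw,None,fx=.33,fy=.33)
canvas=np.zeros((600,780,3),np.uint8);canvas[:a.shape[0]]=a;canvas[468:468+b.shape[0],:b.shape[1]]=b
cv2.imwrite('pics/c3.png',cv2.cvtColor(canvas,cv2.COLOR_RGB2BGR))
print(r.get_state()['tool_pos'])
for n,(cc,i) in dict(top=(c,im),wrist=(w,iw)).items():
  H,S,V=cv2.split(cv2.cvtColor(i,cv2.COLOR_RGB2HSV))
  for st,ce,l in blobs((H<15)&(S>140)&(V>30),20):
    P=plane(cc,[ce],.027)[0]
    if P[1]<-.2 and P[0]<.7: print(n,st,ce.round(1),P.round(4))
```

```text
[ 0.54073864 -0.28415451  0.22775292]
top [447 171   9   6  32] [451.  173.6] [ 0.6425 -0.3322  0.027 ]
top [455 205  13  10  76] [461.2 209.6] [ 0.5458 -0.3534  0.027 ]
top [421 214   9   7  43] [425.2 217.2] [ 0.5259 -0.2578  0.027 ]
top [426 248   9   4  26] [430.6 249.8] [ 0.4417 -0.2682  0.027 ]
wrist [348  75  17  15 199] [356.4  82.5] [ 0.4406 -0.2653  0.027 ]
wrist [   0   98   94   41 2380] [ 42.5 118.7] [ 0.5287 -0.5949  0.027 ]
wrist [341 155  19  24 323] [349.6 166.5] [ 0.526  -0.2553  0.027 ]
wrist [244 156  28  29 516] [257.7 170.2] [ 0.5468 -0.3524  0.027 ]
wrist [261 225  28  41 635] [276.9 241.7] [ 0.6268 -0.3208  0.027 ]
```

View pics/c3.png

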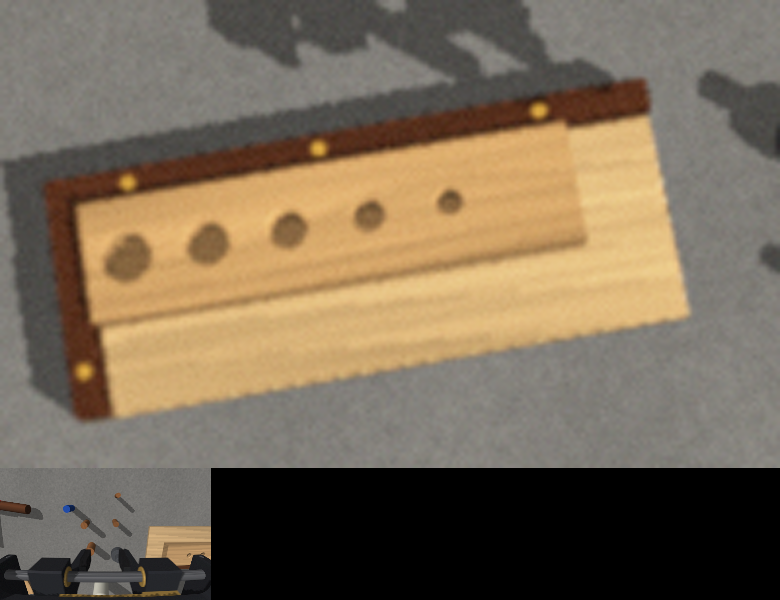

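The rail is flush against both fences: its left end at (78,205)-(92,322) meets the left fence, and its top edge meets the far fence. The holes are at (128,257), (208,243), (289,229), (370,214) and (450,201). Next I'll measure the bung diameters.

Run:
```python
from h import *
iw=cv2.imread('pics/w3.png');w=cam('wrist');t=cam('top')
h=plane(t,[(200+(x+.5)/3.9-.5,140+(y+.5)/3.9-.5) for x,y in[(128,257),(208,243),(289,229),(370,214),(450,201)]],.042)
for k,p in enumerate(h): print('hole',4-k,p[:2].round(4),'expected',jig(0,.137-.054*k).round(4))
H,S,V=cv2.split(cv2.cvtColor(iw,cv2.COLOR_BGR2HSV))
for st,ce,l in blobs((H<15)&(S>140)&(V>30),100):
  P=plane(w,[ce],.027)[0]
  if P[1]<-.45: continue
  # width across the projected upright axis
  q=proj(w,[P+[0,0,-.027],P+[0,0,.027]]); a=(q[1]-q[0])/np.linalg.norm(q[1]-q[0]); n=np.array([-a[1],a[0]])
  pts=np.argwhere(l)[:,::-1]; s=pts@n; along=pts@a
  wd=np.median([s[np.abs(along-b)<1].max()-s[np.abs(along-b)<1].min()+1 for b in np.percentile(along,[35,45,50,55,65])])
  dist=((P-w[3])@w[2])[2]; print(P.round(4),'axis px',np.linalg.norm(q[1]-q[0]).round(1),'width mm',(wd*dist/w[0][0,0]*1000).round(1), 'area',l.sum())
cv2.imwrite('pics/crop3.png',cv2.resize(iw[40:280,170:390],None,fx=2.5,fy=2.5,interpolation=cv2.INTER_CUBIC))
```

```text
hole 4 [0.5534 0.2394] expected [0.553  0.2389]
hole 3 [0.5628 0.1866] expected [0.5625 0.1857]
hole 2 [0.5722 0.1332] expected [0.5719 0.1326]
hole 1 [0.5823 0.0799] expected [0.5814 0.0794]
hole 0 [0.5911 0.0272] expected [0.5908 0.0262]
[ 0.442  -0.2621  0.027 ] axis px 6.3 width mm 13.8 area 199
[ 0.5268 -0.2522  0.027 ] axis px 11.0 width mm 16.8 area 323
[ 0.5474 -0.3487  0.027 ] axis px 14.0 width mm 21.7 area 516
[ 0.627  -0.3173  0.027 ] axis px 20.5 width mm 27.7 area 635
[0.6483 0.0444 0.027 ] axis px 36.5 width mm 18.4 area 319
```

View pics/crop3.png

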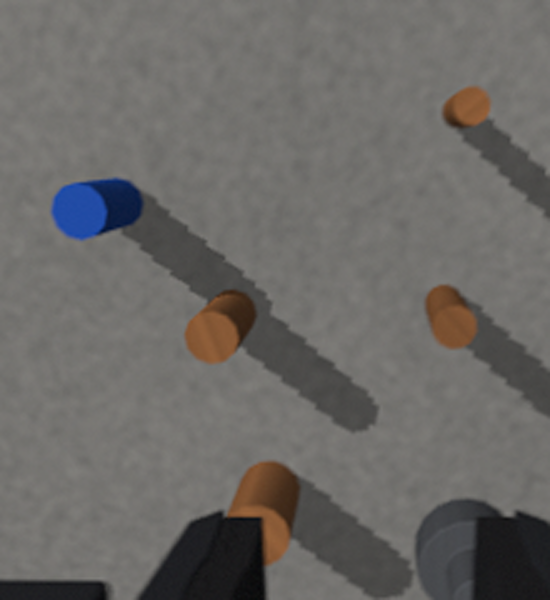

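Four brown bungs are present (crop pixels):
- **14 mm:** (467,107), measured 13.8 mm.
- **18 mm:** (452,318), measured 16.8 mm.
- **22 mm:** (218,330), measured 21.7 mm, with a top as wide as the blue decoy at (85,208), which is not wanted.
- **Largest:** (268,500), 26 or 30 mm, to be settled by the gripper opening.

>>> carry_out(plan=[{"rot": [0,0,0.8],"xyz": [0,0,0.0],"grip": 120},{"rot": [0,0,0.8],"xyz": [0,0,0.0],"grip": 120},{"rot": [0,0,0.8],"xyz": [0,0,0.0],"grip": 120},{"rot": [0,0,0.8],"xyz": [0,0,0.0],"grip": 120},{"rot": [0,0,1.57],"xyz": [0,0,0.0],"grip": 120},{"rot": [0,0,1.57],"xyz": [0,0,0.0],"grip": 120},{"rot": [0,0,1.57],"xyz": [0,0,0.0],"grip": 120},{"rot": [0,0,1.57],"xyz": [0,0,0.0],"grip": 120}])

```text
clock: 8.15
tool_pos: [0.5413, -0.275, 0.2232]
eef_rot: [0.402, 0.916, 0.001, -0.001]
contact_force: [0.2, 0.1, 0.1]
opening: 0.531
finger_force: 0.0
```

Run:
```python
from h import *
print(r.get_state()['q'].round(2)); goal(.55,-.34,.2,10.08)
```

```text
[ 0.56  0.69 -0.29  1.63  0.24  0.85  0.91]
xyz [-0.0538 -0.0376  0.023 ] rot [ 3.000e-04 -2.600e-03  5.681e-01] rows 5
xyz [-0.0538 -0.0376  0.023 ] rot [ 3.5000e-03  4.0000e-04 -2.5735e+00] rows 21
```

>>> carry_out(plan=[{"rot": [0,0,0.568],"xyz": [-0.0538,-0.0376,0.023],"grip": 120},{"rot": [0,0,0.568],"xyz": [-0.0538,-0.0376,0.023],"grip": 120},{"rot": [0,0,0.568],"xyz": [-0.0538,-0.0376,0.023],"grip": 120},{"rot": [0,0,0.568],"xyz": [-0.0538,-0.0376,0.023],"grip": 120},{"rot": [0,0,0.568],"xyz": [-0.0538,-0.0376,0.023],"grip": 120},{"rot": [0,0,0.568],"xyz": [-0.0538,-0.0376,0.023],"grip": 120},{"rot": [0,0,0.568],"xyz": [-0.0538,-0.0376,0.023],"grip": 120},{"rot": [0,0,0.568],"xyz": [-0.0538,-0.0376,0.023],"grip": 120}])

```text
clock: 8.82
tool_pos: [0.5504, -0.3411, 0.2007]
eef_rot: [0.639, 0.769, 0.0, -0.001]
contact_force: [0.3, -0.5, 0.1]
opening: 0.531
finger_force: 0.0
```

```bash
cat >> h.py <<'E'
def bungs(show=None):
    w,iw=snap('wrist',show)
    H,S,V=cv2.split(cv2.cvtColor(iw,cv2.COLOR_RGB2HSV))
    for st,ce,l in blobs((H<15)&(S>140)&(V>30),60):
        P=plane(w,[ce],.027)[0]
        print(st,ce.round(1),P[:2].round(4))
E
python3 - <<'E'
from h import *
s=r.get_state();print(s['tool_pos'],s['q'].round(2));bungs('w4');print(r.get_state()['tool_pos'])
E
```

```text
[ 0.55035489 -0.34112108  0.20067233] [ 0.55  0.76 -0.13  1.53  0.12  0.86  0.57]
[200  74  31  17 394] [214.1  82.3] [ 0.439  -0.2658]
[296  77  20  21 337] [305.8  86.9] [ 0.5233 -0.2549]
[ 381  159   41   40 1137] [400.7 178.7] [ 0.6317 -0.3231]
[299 175  22  33 591] [310.1 191.4] [ 0.545  -0.3527]
[252 347  29  37 848] [265.3 365. ] [ 0.53   -0.5803]
[ 78 358  14  28 131] [ 84.9 371.3] [ 0.3   -0.644]
[ 0.55030247 -0.34153552  0.20085693]
```

View pics/w4.png

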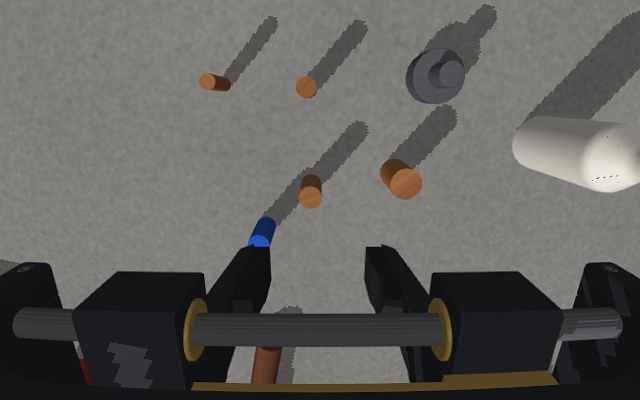

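The view shows the 22 mm bung's top at (310,197), the big one at (406,183), the 18 mm at (306,87), the 14 mm at (208,82) and the blue decoy at (260,235). Positions agree with the top camera to about 2 mm. I'll take the 22 mm first.

Run:
```python
from h import *
goal(.5455,-.353,.028,10.08)
```

```text
xyz [-0.0106 -0.0068  0.1728] rot [-0.     -0.0009  0.0065] rows 5
xyz [-0.0106 -0.0068  0.1728] rot [ 1.5000e-03 -0.0000e+00 -3.1351e+00] rows 26
```

>>> carry_out(plan=[{"rot": [0,0,0.0065],"xyz": [-0.0106,-0.0068,0.03],"grip": 110},{"rot": [0,0,0.0065],"xyz": [-0.0106,-0.0068,0.07],"grip": 110},{"rot": [0,0,0.0065],"xyz": [-0.0106,-0.0068,0.11],"grip": 110},{"rot": [0,0,0.0065],"xyz": [-0.0106,-0.0068,0.14],"grip": 110},{"rot": [0,0,0.0065],"xyz": [-0.0106,-0.0068,0.17],"grip": 110},{"rot": [0,0,0.0065],"xyz": [-0.0106,-0.0068,0.1727],"grip": 110},{"rot": [0,0,0.0065],"xyz": [-0.0106,-0.0068,0.1727],"grip": 150},{"rot": [0,0,0.0065],"xyz": [-0.0106,-0.0068,0.1727],"grip": 230}], squeeze=15)

```text
clock: 9.53
tool_pos: [0.5463, -0.3544, 0.0298]
eef_rot: [0.643, 0.766, 0.0, 0.001]
contact_force: [0.2, 0.6, 0.0]
opening: 0.441
finger_force: 0.0
```

>>> carry_out(plan=[{"rot": [0,0,0],"xyz": [0,0,0],"grip": 230},{"rot": [0,0,0],"xyz": [0,0,0],"grip": 230},{"rot": [0,0,0],"xyz": [0,0,0],"grip": 230},{"rot": [0,0,0],"xyz": [0,0,0],"grip": 230},{"rot": [0,0,0],"xyz": [0,0,-0.04],"grip": 230},{"rot": [0,0,0],"xyz": [0,0,-0.08],"grip": 230},{"rot": [0,0,0],"xyz": [0,0,-0.12],"grip": 230},{"rot": [0,0,0],"xyz": [0,0,-0.12],"grip": 230}])

```text
clock: 10.2
tool_pos: [0.55, -0.3567, 0.1571]
eef_rot: [0.643, 0.766, 0.001, 0.007]
contact_force: [1.6, -0.6, 0.7]
opening: 0.241
finger_force: 14.9
```

Run:
```python
from h import *
s=r.get_state();print(s['tool_pos'],s['opening']*88,s['finger_force']);c,im=snap('wrist','w5')
goal(*(jig(0,.029)+[.0004,.0008]),.16,10.08)
```

```text
[ 0.54998577 -0.35670773  0.15708161] 21.19827236943863 14.94814163306728
xyz [ 0.4776  0.108  -0.0085] rot [ 0.0079  0.0065 -0.0028] rows 12
xyz [ 0.4776  0.108  -0.0085] rot [ 0.0101 -0.0124  3.1388] rows 26
```

View pics/w5.png

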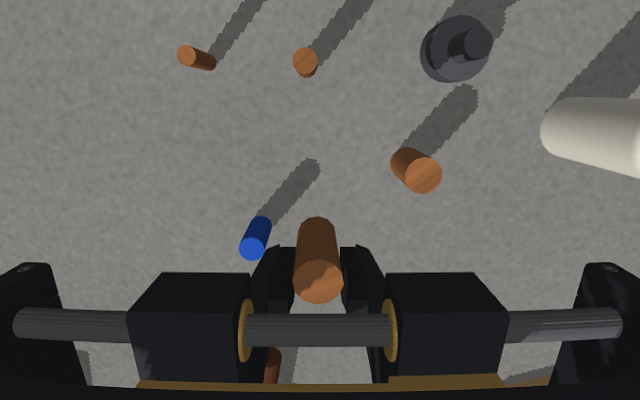

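The 22 mm bung is held upright between the fingers (opening 21.2 mm), with its top disc around (318,284) and its foot at row 217. I'll work out its offset in the tool frame.

```bash
cat >> h.py <<'E'
def held(d,ztip,iw=None):
    """held bung: d diameter, ztip = tip height above its foot; tool-frame offsets of top and foot"""
    p=r.camera_params('wrist');K=np.array([[p['fx'],0,p['cx']],[0,p['fy'],p['cy']],[0,0,1]]);Hh=np.array(p['hand_eye'])
    c=(K,np.array(p['distortion']),Hh[:3,:3],Hh[:3,3])
    if iw is None: iw=r.snapshot('wrist')
    H,S,V=cv2.split(cv2.cvtColor(iw,cv2.COLOR_RGB2HSV))
    m=(H<15)&(S>120)&(V>25); m[:, :250]=0; m[:,390:]=0; m[:150]=0; m[312:]=0
    st,ce,l=max(blobs(m,60),key=lambda b:b[0][4]); ys,xs=np.nonzero(l)
    vp=[np.median(V[y][l[y]]) for y in range(ys.min(),ys.max()+1)]
    print('rows',ys.min(),ys.max(),'V',np.array(vp)[::4])
    zt=ztip-.054; u=xs[ys==ys.min()].mean(); ub=xs[ys==ys.max()].mean()
    # foot: far rim seen at the first row; top: near rim at the last row
    foot=plane(c,[(u,ys.min()-.5)],ztip)[0]; top=plane(c,[(ub,ys.max()+.5)],zt)[0]
    print('foot centre',(foot[:2]+[d/2,0]).round(4),'top centre',(top[:2]-[d/2,0]).round(4))
    return (foot[:2]+[d/2,0]),(top[:2]-[d/2,0])
E
python3 - <<'E'
from h import *
held(.022,.029,cv2.cvtColor(cv2.imread('pics/w5.png'),cv2.COLOR_BGR2RGB))
E
```

```text
rows 217 303 V [ 66.   68.   68.   68.   67.5  68.   68.   68.   67.   68.   68.   74.
  95.   96.   97.   99.  142.5 150.  147.  147.  145.  142. ]
foot centre [ 0.0258 -0.0006] top centre [-0.0163 -0.0007]
```

>>> carry_out(plan=[{"rot": [0,0,0],"xyz": [0.24,0.054,-0.005],"grip": 230},{"rot": [0,0,0],"xyz": [0.24,0.054,-0.005],"grip": 230},{"rot": [0,0,0],"xyz": [0.24,0.054,-0.005],"grip": 230},{"rot": [0,0,0],"xyz": [0.24,0.054,-0.005],"grip": 230},{"rot": [0,0,0],"xyz": [0.24,0.054,-0.005],"grip": 230},{"rot": [0,0,0],"xyz": [0.24,0.054,-0.005],"grip": 230},{"rot": [0,0,0],"xyz": [0.24,0.054,-0.005],"grip": 230}])

```text
clock: 10.83
tool_pos: [0.5574, -0.0964, 0.1528]
eef_rot: [0.638, 0.77, 0.003, -0.003]
contact_force: [0.5, 0.5, -0.6]
opening: 0.24
finger_force: 14.9
```

Run:
```python
from h import *
goal(*(jig(0,.029)+[.0004,.0008]),.16,10.08); print(r.get_state()['q'].round(2))
```

```text
xyz [ 0.223   0.0575 -0.0054] rot [ 0.0002 -0.008   0.0115] rows 6
xyz [ 0.223   0.0575 -0.0054] rot [ 1.2500e-02  4.0000e-04 -3.1301e+00] rows 26
[ 0.14  0.73 -0.08  1.83  0.08  0.59  0.2 ]
```

```bash
sed -i "s/foot\[:2\]+\[d\/2,0\]/foot[:2]-[d\/2,0]/g; s/top\[:2\]-\[d\/2,0\]/top[:2]+[d\/2,0]/g" h.py
python3 - <<'E'
from h import *
JOc=[.0004,.0008]
goal(*(jig(0,-.011)+JOc),.11,10.08)
E
```

```text
xyz [0.1826 0.057  0.0443] rot [ 0.0002 -0.008   0.0115] rows 5
xyz [0.1826 0.057  0.0443] rot [ 1.2500e-02  4.0000e-04 -3.1301e+00] rows 26
```

>>> carry_out(plan=[{"rot": [0,-0.008,0.0115],"xyz": [0.1826,0.057,0.0443],"grip": 230},{"rot": [0,-0.008,0.0115],"xyz": [0.1826,0.057,0.0443],"grip": 230},{"rot": [0,-0.008,0.0115],"xyz": [0.1826,0.057,0.0443],"grip": 230},{"rot": [0,-0.008,0.0115],"xyz": [0.1826,0.057,0.0443],"grip": 230},{"rot": [0,-0.008,0.0115],"xyz": [0.1826,0.057,0.0443],"grip": 230},{"rot": [0,-0.008,0.0115],"xyz": [0.1826,0.057,0.0443],"grip": 230},{"rot": [0,-0.008,0.0115],"xyz": [0.1826,0.057,0.0443],"grip": 230}])

```text
clock: 11.42
tool_pos: [0.5807, 0.0839, 0.1079]
eef_rot: [0.646, 0.764, -0.003, 0.002]
contact_force: [0.4, -0.7, -0.2]
opening: 0.241
finger_force: 14.9
```

Run:
```python
from h import *
s=r.get_state();print(s['tool_pos'],s['eef_rot'].round(4))
c,im=snap('wrist','w6'); held(.022,.029,im); goal(*(jig(0,-.011)+[.0004,.0008]),.11,10.08)
```

```text
[0.58070858 0.08388072 0.10791041] [ 0.6457  0.7636 -0.0031  0.0019]
rows 216 304 V [ 92.5  63.   64.   64.   64.   64.   64.   64.   63.   63.   63.   63.
  89.   90.   91.   92.  128.  142.  138.  137.  137.  134.  156. ]
foot centre [ 0.0044 -0.0006] top centre [ 0.0052 -0.0007]
xyz [ 0.0129  0.0005 -0.0018] rot [-0.0021  0.0087 -0.0128] rows 1
xyz [ 0.0129  0.0005 -0.0018] rot [0.0136 0.0032 3.1288] rows 26
```

View pics/w6.png

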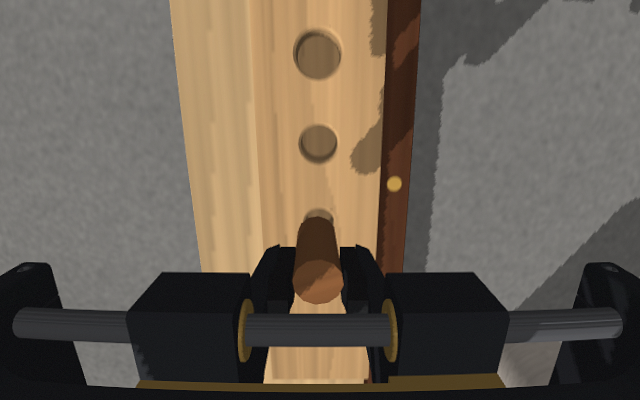

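Here the bung foot is at (318,217), covering most of a hole just ahead of it. Other holes are at (318,143) and (317,55). I'll project the expected holes to identify them and let the arm settle.

>>> carry_out(plan=[{"rot": [0,0,0],"xyz": [-0.01,0,-0.01],"grip": 230},{"rot": [0,0,0],"xyz": [-0.01,0,-0.01],"grip": 230},{"rot": [0,0,0],"xyz": [-0.01,0,-0.01],"grip": 230},{"rot": [0,0,0],"xyz": [-0.01,0,-0.01],"grip": 230}])

```text
clock: 11.8
tool_pos: [0.5836, 0.0699, 0.1199]
eef_rot: [0.649, 0.761, -0.002, 0.003]
contact_force: [-1.8, 0.0, -0.6]
opening: 0.241
finger_force: 14.9
```

Run:
```python
from h import *
for k in range(3):
  s=r.get_state();print(s['tool_pos'].round(4),R.from_quat(s['eef_rot']).as_matrix()[:,2].round(4),s['q'].round(4))
  c,im=snap('wrist',f'w7')
held(.022,.029,im)
for k in range(5): print(k,proj(c,[*(jig(0,-.079+.054*k)+[.0004,.0008]),.042]).round(1))
g=cv2.cvtColor(im,cv2.COLOR_RGB2HSV)[...,2]
for a in (60,110,150,180,200): print(a,g[a,250:390:6])
```

```text
[0.5836 0.0699 0.1199] [ 0.0022 -0.0081 -1.    ] [-0.1953  0.8002 -0.0121  1.7872  0.0325  0.5539 -0.0722]
[0.5834 0.0706 0.1196] [ 0.0017 -0.0078 -1.    ] [-0.196   0.8006 -0.0126  1.7873  0.0325  0.5538 -0.0722]
[0.5833 0.071  0.1195] [ 0.0014 -0.0077 -1.    ] [-0.1965  0.8009 -0.0129  1.7873  0.0325  0.5539 -0.0722]
rows 217 304 V [ 58.   63.   63.   64.   63.   63.5  63.   63.   63.   63.   63.   70.
  89.   90.   91.   91.5 133.5 142.  137.  137.  136.  133. ]
foot centre [ 0.0038 -0.0009] top centre [ 0.0052 -0.0007]
0 [[318.4 267.5]]
1 [[317.4 199.8]]
2 [[316.3 121.9]]
3 [[315.1  33.5]]
4 [[313.7 -64. ]]
60 [199 195 193 187 188 193 192 194 189 188 203 203 204 214 207 201 200 192
 190 192 188 186  53  55]
110 [204 205 188 190 173 193 200 191 193 117 128 125 124 123 227 203 202 199
 189 198 193 191  54  59]
150 [190 211 185 194 180 191 202 194 193 190 188 185 184 210 207 204 204 201
 191 199 124 111  54  89]
180 [198 215 185 192 191 176 198 199 191 193 189 187 187 191 203 205 202 200
 192 199 192  74  60  84]
200 [189 213 197 188 194 180 193 201 190 109  91 127 118  82 193 206 201 198
 193 199 190  52  61  78]
```

```bash
cat >> h.py <<'E'
def hole(k,name=None):
    """actual mouth of hole k in the wrist view vs expected, world and tool frame"""
    s=r.get_state(); c=cam('wrist',s); im=snap('wrist',name)[1]
    e=np.array([*(jig(0,-.079+.054*k)+[.0004,.0008]),.042]); u,v=proj(c,e)[0]
    rad=(.008+.002*k)*c[0][0,0]/((e-c[3])@c[2])[2]
    g=cv2.GaussianBlur(cv2.cvtColor(im,cv2.COLOR_RGB2HSV)[...,2],(3,3),0); m=np.zeros(g.shape,bool)
    w=int(rad*1.5)+2; y0,x0=max(int(v)-w,0),int(u)-w; sub=g[y0:int(v)+w,x0:int(u)+w]; m[y0:int(v)+w,x0:int(u)+w]=sub<np.percentile(sub,85)*.8
    st,ce,l=max(blobs(m,30),key=lambda b:b[0][4])
    ct=max(cv2.findContours(l.astype(np.uint8),cv2.RETR_EXTERNAL,cv2.CHAIN_APPROX_NONE)[0],key=cv2.contourArea); el=cv2.fitEllipse(cv2.convexHull(ct))
    P=plane(c,[el[0]],.042)[0]; t=R.from_quat(s['eef_rot']).inv().apply(P-s['tool_pos'])
    print('hole',k,'exp px',(u.round(1),v.round(1)),'r',rad.round(1),'ellipse',np.round(el[0],1),np.round(el[1],1),'world',P.round(4),'exp',e.round(4),'tool',t.round(4))
    return im,t
E
python3 - <<'E'
from h import *
for k in(1,2,3): im,t=hole(k)
s=r.get_state();print(s['tool_pos'].round(4));held(.022,.029,im)
E
```

```text
hole 1 exp px (np.float64(317.4), np.float64(200.3)) r 14.1 ellipse [317.3 198.7] [29.1 29.9] world [0.5816 0.0813 0.042 ] exp [0.5818 0.0802 0.042 ] tool [ 0.0107 -0.0001  0.0773]
hole 2 exp px (np.float64(316.4), np.float64(122.7)) r 18.2 ellipse [316.  121.1] [37.8 39.4] world [0.5719 0.1343 0.042 ] exp [0.5723 0.1334 0.042 ] tool [ 0.0644 -0.001   0.0768]
hole 3 exp px (np.float64(315.3), np.float64(34.6)) r 23.0 ellipse [314.2  33.6] [45.6 50.2] world [0.5621 0.187  0.042 ] exp [0.5629 0.1865 0.042 ] tool [ 0.1178 -0.0022  0.0763]
[0.5832 0.0718 0.1192]
rows 216 304 V [111.   63.   64.   64.   64.   63.   63.   63.   63.   63.   63.   63.
  89.   90.   91.   92.  129.  142.  140.  137.5 136.  134.5 154. ]
foot centre [ 0.0044 -0.0003] top centre [ 0.0052 -0.0011]
```

Run:
```python
from h import *
goal(.5736,.1296,.085,10.08)
```

```text
xyz [ 0.0589 -0.0001  0.0337] rot [-0.0002  0.0077 -0.0137] rows 2
xyz [ 0.0589 -0.0001  0.0337] rot [1.2100e-02 3.0000e-04 3.1279e+00] rows 26
```

>>> carry_out(plan=[{"rot": [0,0.0077,-0.0137],"xyz": [0.03,0,0.01],"grip": 230},{"rot": [0,0.0077,-0.0137],"xyz": [0.0589,0,0.0337],"grip": 230},{"rot": [0,0.0077,-0.0137],"xyz": [0.0589,0,0.0337],"grip": 230},{"rot": [0,0.0077,-0.0137],"xyz": [0.0589,0,0.0337],"grip": 230},{"rot": [0,0.0077,-0.0137],"xyz": [0.0589,0,0.0337],"grip": 230},{"rot": [0,0.0077,-0.0137],"xyz": [0.0589,0,0.0337],"grip": 230},{"rot": [0,0.0077,-0.0137],"xyz": [0.0589,0,0.0337],"grip": 230},{"rot": [0,0.0077,-0.0137],"xyz": [0.0589,0,0.0337],"grip": 230}])

```text
clock: 12.77
tool_pos: [0.5745, 0.1283, 0.0857]
eef_rot: [0.643, 0.766, 0.0, 0.001]
contact_force: [1.0, -0.5, 0.5]
opening: 0.242
finger_force: 14.9
```

Run:
```python
from h import *
im=r.snapshot('wrist');im=r.snapshot('wrist');held(.022,.029,im);s=r.get_state();print(s['tool_pos'].round(4));goal(.5736,.1296,.045,10.08)
```

```text
rows 216 304 V [ 87.5  65.   65.   65.   65.   65.   65.   65.   64.5  65.   65.   65.
  90.   92.   93.   93.  131.  145.  141.  141.  140.  139.  111.5]
foot centre [ 0.0044 -0.    ] top centre [ 0.0052 -0.0009]
[0.5743 0.1288 0.0855]
xyz [ 0.001  -0.0005  0.0405] rot [ 0.0007  0.0005 -0.0013] rows 1
xyz [ 0.001  -0.0005  0.0405] rot [ 8.0000e-04 -1.1000e-03  3.1403e+00] rows 26
```

>>> carry_out(plan=[{"rot": [0,0,0],"xyz": [0.0008,-0.0005,0.008],"grip": 230},{"rot": [0,0,0],"xyz": [0.0008,-0.0005,0.012],"grip": 230},{"rot": [0,0,0],"xyz": [0.0008,-0.0005,0.015],"grip": 230},{"rot": [0,0,0],"xyz": [0.0008,-0.0005,0.018],"grip": 230},{"rot": [0,0,0],"xyz": [0.0008,-0.0005,0.02],"grip": 230},{"rot": [0,0,0],"xyz": [0.0008,-0.0005,0.02],"grip": 230}])

```text
clock: 13.37
tool_pos: [0.5733, 0.1304, 0.0646]
eef_rot: [0.642, 0.766, -0.0, 0.0]
contact_force: [0.7, 0.6, 0.0]
opening: 0.246
finger_force: 14.9
```

It's in the hole with no resistance, so I'll continue down.

>>> carry_out(plan=[{"rot": [0,0,0],"xyz": [0,0,0.005],"grip": 230},{"rot": [0,0,0],"xyz": [0,0,0.009],"grip": 230},{"rot": [0,0,0],"xyz": [0,0,0.013],"grip": 230},{"rot": [0,0,0],"xyz": [0,0,0.016],"grip": 230},{"rot": [0,0,0],"xyz": [0,0,0.018],"grip": 230},{"rot": [0,0,0],"xyz": [0,0,0.018],"grip": 230}])

```text
clock: 13.87
tool_pos: [0.573, 0.1303, 0.0479]
eef_rot: [0.642, 0.766, -0.0, -0.0]
contact_force: [-2.1, -0.6, 7.6]
opening: 0.244
finger_force: 15.0
```

>>> carry_out(plan=[{"rot": [0,0,0],"xyz": [0,0,0],"grip": 130},{"rot": [0,0,0],"xyz": [0,0,0],"grip": 130},{"rot": [0,0,0],"xyz": [0,0,0],"grip": 130},{"rot": [0,0,0],"xyz": [0,0,-0.04],"grip": 130},{"rot": [0,0,0],"xyz": [0,0,-0.08],"grip": 130},{"rot": [0,0,0],"xyz": [0,0,-0.12],"grip": 130},{"rot": [0,0,0],"xyz": [-0.1,0,-0.14],"grip": 130},{"rot": [0,0,0],"xyz": [-0.2,0,-0.14],"grip": 130}])

```text
clock: 14.53
tool_pos: [0.5895, 0.0523, 0.1815]
eef_rot: [0.64, 0.769, 0.003, 0.001]
contact_force: [0.4, -0.2, -1.0]
opening: 0.49
finger_force: 0.0
```

Run:
```python
from h import *
s=r.get_state();print(s['tool_pos'].round(4),s['opening'])
goal(.5245,-.256,.16,10.08)
```

```text
[0.5895 0.0523 0.1815] 0.4895172230844382
xyz [-0.2913 -0.1201  0.0202] rot [ 0.0065 -0.0018  0.007 ] rows 8
xyz [-0.2913 -0.1201  0.0202] rot [ 2.8000e-03  1.0100e-02 -3.1346e+00] rows 26
```

>>> carry_out(plan=[{"rot": [0,0,0],"xyz": [-0.26,-0.12,0.02],"grip": 130},{"rot": [0,0,0],"xyz": [-0.26,-0.12,0.02],"grip": 130},{"rot": [0,0,0],"xyz": [-0.26,-0.12,0.02],"grip": 130},{"rot": [0,0,0],"xyz": [-0.26,-0.12,0.02],"grip": 130},{"rot": [0,0,0],"xyz": [-0.26,-0.12,0.02],"grip": 130},{"rot": [0,0,0],"xyz": [-0.26,-0.12,0.02],"grip": 130},{"rot": [0,0,0],"xyz": [-0.26,-0.12,0.02],"grip": 130},{"rot": [0,0,0],"xyz": [-0.26,-0.12,0.02],"grip": 130}])

```text
clock: 15.2
tool_pos: [0.5101, -0.2388, 0.1577]
eef_rot: [0.648, 0.762, -0.004, 0.001]
contact_force: [-0.3, -1.0, 0.9]
opening: 0.491
finger_force: 0.0
```

>>> carry_out(plan=[{"rot": [0,0,0],"xyz": [0,0,0],"grip": 130},{"rot": [0,0,0],"xyz": [0,0,0],"grip": 130},{"rot": [0,0,0],"xyz": [0,0,0],"grip": 130},{"rot": [0,0,0],"xyz": [0,0,0],"grip": 130},{"rot": [0,0,0],"xyz": [0,0,0],"grip": 130},{"rot": [0,0,0],"xyz": [0,0,0],"grip": 130}])

```text
clock: 15.7
tool_pos: [0.5154, -0.2268, 0.1585]
eef_rot: [0.642, 0.767, 0.0, 0.0]
contact_force: [-0.3, 0.7, -0.7]
opening: 0.489
finger_force: 0.0
```

Run:
```python
from h import *
print(r.get_state()['tool_pos'].round(4));bungs();goal(.5245,-.256,.028,10.08)
c,im=snap('top','t8');cv2.imwrite('pics/jig8.png',cv2.cvtColor(cv2.resize(im[140:260,200:400],None,fx=4,fy=4,interpolation=cv2.INTER_CUBIC),cv2.COLOR_RGB2BGR))
H,S,V=cv2.split(cv2.cvtColor(im,cv2.COLOR_RGB2HSV))
for st,ce,l in blobs((H<15)&(S>140)&(V>30),20):
    P=plane(c,[ce],.027)[0]
    if P[1]<-.2 and P[0]<.7: print(st,ce.round(1),P.round(4))
```

```text
[ 0.5154 -0.2268  0.1585]
[ 506    0   49   86 3088] [530.5  44. ] [ 0.6613 -0.0746]
[213 205  29  33 493] [227.  221.2] [ 0.4398 -0.2678]
[312 207  20  39 632] [321.3 226.8] [ 0.5247 -0.2578]
xyz [-0.0301  0.004   0.1305] rot [0.0001 0.0001 0.0013] rows 4
xyz [-0.0301  0.004   0.1305] rot [-1.0000e-04  2.0000e-04 -3.1403e+00] rows 26
[546 210  55  12 577] [574.9 215.4] [ 0.5301 -0.6642  0.027 ]
```

>>> carry_out(plan=[{"rot": [0,0,0],"xyz": [-0.03,0.0045,0.0],"grip": 130},{"rot": [0,0,0],"xyz": [-0.03,0.0045,0.03],"grip": 130},{"rot": [0,0,0],"xyz": [-0.03,0.0045,0.06],"grip": 130},{"rot": [0,0,0],"xyz": [-0.03,0.0045,0.09],"grip": 130},{"rot": [0,0,0],"xyz": [-0.03,0.0045,0.12],"grip": 130},{"rot": [0,0,0],"xyz": [-0.03,0.0045,0.13],"grip": 130},{"rot": [0,0,0],"xyz": [-0.03,0.0045,0.13],"grip": 130},{"rot": [0,0,0],"xyz": [-0.03,0.0045,0.13],"grip": 130}])

```text
clock: 16.47
tool_pos: [0.5249, -0.2567, 0.0289]
eef_rot: [0.642, 0.766, -0.0, 0.0]
contact_force: [-1.3, -0.4, 0.8]
opening: 0.489
finger_force: 0.0
```

>>> carry_out(plan=[{"rot": [0,0,0],"xyz": [0,0,0],"grip": 130},{"rot": [0,0,0],"xyz": [0,0,0],"grip": 235},{"rot": [0,0,0],"xyz": [0,0,0],"grip": 235},{"rot": [0,0,0],"xyz": [0,0,0],"grip": 235},{"rot": [0,0,0],"xyz": [0,0,0],"grip": 235},{"rot": [0,0,0],"xyz": [0,0,0],"grip": 235}], squeeze=15)

```text
clock: 16.97
tool_pos: [0.525, -0.2569, 0.0291]
eef_rot: [0.642, 0.766, 0.0, 0.001]
contact_force: [-0.0, 0.2, 3.9]
opening: 0.198
finger_force: 15.0
```

Run:
```python
from h import *
s=r.get_state();print(s['tool_pos'].round(4),s['opening']*88,s['finger_force']);im=snap('wrist','w9')[1];held(.018,s['tool_pos'][2],im)
```

```text
[ 0.525  -0.2569  0.0291] 17.46246607753495 14.99257976654917
rows 225 306 V [ 76.   73.   74.   73.5  73.   73.   73.   73.   73.   73.   72.   73.
  85.   99.  100.  102.  138.  147.  148.  148.5 148. ]
foot centre [0.0009 0.0003] top centre [ 0.0021 -0.0001]
```

18 mm bung held (opening 17.5 mm, offset about 1 mm). Next: lift and go to the viewing pose for hole 1.

>>> carry_out(plan=[{"rot": [0,0,0],"xyz": [0,0,-0.04],"grip": 235},{"rot": [0,0,0],"xyz": [0,0,-0.08],"grip": 235},{"rot": [0,0,0],"xyz": [0.08,0.03,-0.1],"grip": 235},{"rot": [0,0,0],"xyz": [0.2,0.08,-0.1],"grip": 235},{"rot": [0,0,0],"xyz": [0.271,0.11,-0.09],"grip": 235},{"rot": [0,0,0],"xyz": [0.271,0.11,-0.09],"grip": 235},{"rot": [0,0,0],"xyz": [0.271,0.11,-0.09],"grip": 235},{"rot": [0,0,0],"xyz": [0.271,0.11,-0.09],"grip": 235}])

```text
clock: 17.68
tool_pos: [0.5762, -0.0113, 0.1189]
eef_rot: [0.642, 0.766, -0.0, -0.0]
contact_force: [0.3, -0.2, -0.1]
opening: 0.197
finger_force: 15.0
```

>>> carry_out(plan=[{"rot": [0,0,0],"xyz": [0.0,0,0],"grip": 235},{"rot": [0,0,0],"xyz": [0,0,0],"grip": 235},{"rot": [0,0,0],"xyz": [0,0,0],"grip": 235},{"rot": [0,0,0],"xyz": [0,0,0],"grip": 235},{"rot": [0,0,0],"xyz": [0,0,0],"grip": 235},{"rot": [0,0,0],"xyz": [0,0,0],"grip": 235},{"rot": [0,0,0],"xyz": [0,0,0],"grip": 235},{"rot": [0,0,0],"xyz": [0,0,0],"grip": 235}])

```text
clock: 18.35
tool_pos: [0.5761, -0.014, 0.1189]
eef_rot: [0.643, 0.766, -0.0, 0.0]
contact_force: [-0.2, 0.2, -0.2]
opening: 0.198
finger_force: 15.0
```

Run:
```python
from h import *
im,t=hole(1,'w10');f,tp=held(.018,.029,im);hole(0)
s=r.get_state();print(s['tool_pos'].round(4)); o=(f+tp)/2
e=np.array([*(jig(0,-.025)+[.0002,.0013]),0]);T=R.from_euler('z',10.08,degrees=True).as_matrix()
ax=np.array([-.175,.985]);ay=np.array([.985,.175]); g=e[:2]-ax*o[0]-ay*o[1];print(g);goal(*g,.08,10.08)
```

```text
hole 1 exp px (np.float64(351.9), np.float64(77.5)) r 15.8 ellipse [352.2  76.4] [31.9 34.7] world [0.5818 0.0809 0.042 ] exp [0.5818 0.0802 0.042 ] tool [0.0925 0.022  0.0768]
rows 225 306 V [ 94.   60.   61.   60.5  60.   59.   59.   59.   59.   59.   59.   60.
  69.   83.   84.   83.5 121.5 121.5 123.  124.  122. ]
foot centre [ 0.001  -0.0001] top centre [ 0.0022 -0.0001]
hole 0 exp px (np.float64(349.6), np.float64(161.2)) r 11.7 ellipse [350.4 159.7] [24.6 25.5] world [0.5916 0.0282 0.042 ] exp [0.5912 0.027  0.042 ] tool [0.0387 0.0224 0.0768]
[ 0.5762 -0.0136  0.1188]
[0.58193008 0.07914097]
xyz [0.0903 0.0218 0.0388] rot [ 0.      0.0002 -0.0008] rows 3
xyz [0.0903 0.0218 0.0388] rot [ 3.0000e-04 -0.0000e+00  3.1408e+00] rows 26
```

>>> carry_out(plan=[{"rot": [0,0,0],"xyz": [0.04,0.01,0],"grip": 235},{"rot": [0,0,0],"xyz": [0.08,0.02,0],"grip": 235},{"rot": [0,0,0],"xyz": [0.0903,0.0218,0.02],"grip": 235},{"rot": [0,0,0],"xyz": [0.0903,0.0218,0.0388],"grip": 235},{"rot": [0,0,0],"xyz": [0.0903,0.0218,0.0388],"grip": 235},{"rot": [0,0,0],"xyz": [0.0903,0.0218,0.0388],"grip": 235},{"rot": [0,0,0],"xyz": [0.0903,0.0218,0.0388],"grip": 235},{"rot": [0,0,0],"xyz": [0.0903,0.0218,0.0388],"grip": 235}])

```text
clock: 19.12
tool_pos: [0.5827, 0.0783, 0.0811]
eef_rot: [0.643, 0.766, 0.0, 0.001]
contact_force: [0.3, -0.0, -0.1]
opening: 0.197
finger_force: 15.0
```

Run:
```python
from h import *
r.snapshot('wrist');r.snapshot('wrist');print(r.get_state()['tool_pos'].round(4));goal(.5819,.0791,.06,10.08)
```

```text
[0.5826 0.0786 0.081 ]
xyz [ 0.0006 -0.0007  0.021 ] rot [ 0.0016  0.0005 -0.0016] rows 1
xyz [ 0.0006 -0.0007  0.021 ] rot [ 8.00e-04 -2.60e-03  3.14e+00] rows 26
```

>>> carry_out(plan=[{"rot": [0,0,0],"xyz": [0.0004,-0.0006,0.004],"grip": 235},{"rot": [0,0,0],"xyz": [0.0004,-0.0006,0.008],"grip": 235},{"rot": [0,0,0],"xyz": [0.0004,-0.0006,0.011],"grip": 235},{"rot": [0,0,0],"xyz": [0.0004,-0.0006,0.014],"grip": 235},{"rot": [0,0,0],"xyz": [0.0004,-0.0006,0.017],"grip": 235},{"rot": [0,0,0],"xyz": [0.0004,-0.0006,0.017],"grip": 235},{"rot": [0,0,0],"xyz": [0.0004,-0.0006,0.017],"grip": 235}])

```text
clock: 19.8
tool_pos: [0.5812, 0.0798, 0.0626]
eef_rot: [0.642, 0.766, -0.0, -0.0]
contact_force: [1.2, -0.1, -1.2]
opening: 0.2
finger_force: 14.8
```

In the hole again; taking it home.

>>> carry_out(plan=[{"rot": [0,0,0],"xyz": [0,0,0.005],"grip": 235},{"rot": [0,0,0],"xyz": [0,0,0.009],"grip": 235},{"rot": [0,0,0],"xyz": [0,0,0.013],"grip": 235},{"rot": [0,0,0],"xyz": [0,0,0.016],"grip": 235},{"rot": [0,0,0],"xyz": [0,0,0.017],"grip": 235},{"rot": [0,0,0],"xyz": [0,0,0.017],"grip": 235}])

```text
clock: 20.3
tool_pos: [0.5808, 0.0796, 0.0464]
eef_rot: [0.642, 0.766, -0.0, -0.0]
contact_force: [-1.0, -0.1, 7.4]
opening: 0.194
finger_force: 15.0
```

>>> carry_out(plan=[{"rot": [0,0,0],"xyz": [0,0,0],"grip": 140},{"rot": [0,0,0],"xyz": [0,0,0],"grip": 140},{"rot": [0,0,0],"xyz": [0,0,0],"grip": 140},{"rot": [0,0,0],"xyz": [0,0,-0.04],"grip": 140},{"rot": [0,0,0],"xyz": [0,0,-0.08],"grip": 140},{"rot": [0,0,0],"xyz": [0,0,-0.12],"grip": 140},{"rot": [0,0,0],"xyz": [-0.1,-0.05,-0.12],"grip": 140},{"rot": [0,0,0],"xyz": [-0.2,-0.1,-0.12],"grip": 140}])

```text
clock: 20.97
tool_pos: [0.5596, 0.0023, 0.1683]
eef_rot: [0.64, 0.769, 0.003, 0.002]
contact_force: [0.6, -1.5, -0.3]
opening: 0.451
finger_force: 0.0
```

>>> carry_out(plan=[{"rot": [0,0,0],"xyz": [-0.237,-0.152,0.01],"grip": 140},{"rot": [0,0,0],"xyz": [-0.237,-0.152,0.01],"grip": 140},{"rot": [0,0,0],"xyz": [-0.237,-0.152,0.01],"grip": 140},{"rot": [0,0,0],"xyz": [-0.237,-0.152,0.01],"grip": 140},{"rot": [0,0,0],"xyz": [-0.237,-0.152,0.01],"grip": 140},{"rot": [0,0,0],"xyz": [-0.237,-0.152,0.01],"grip": 140},{"rot": [0,0,0],"xyz": [-0.237,-0.152,0.01],"grip": 140},{"rot": [0,0,0],"xyz": [-0.237,-0.152,0.01],"grip": 140}])

```text
clock: 21.63
tool_pos: [0.4442, -0.2684, 0.1556]
eef_rot: [0.647, 0.762, -0.003, -0.0]
contact_force: [-0.5, 0.5, 0.3]
opening: 0.45
finger_force: 0.0
```

>>> carry_out(plan=[{"rot": [0,0,0],"xyz": [0,0,0],"grip": 140},{"rot": [0,0,0],"xyz": [0,0,0],"grip": 140},{"rot": [0,0,0],"xyz": [0,0,0],"grip": 140},{"rot": [0,0,0],"xyz": [0,0,0],"grip": 140},{"rot": [0,0,0],"xyz": [0,0,0],"grip": 140},{"rot": [0,0,0],"xyz": [0,0,0],"grip": 140}])

```text
clock: 22.13
tool_pos: [0.4499, -0.2591, 0.1561]
eef_rot: [0.642, 0.767, 0.0, 0.0]
contact_force: [-0.2, 0.3, 0.0]
opening: 0.448
finger_force: 0.0
```

Run:
```python
from h import *
print(r.get_state()['tool_pos'].round(4));bungs();goal(.4405,-.267,.028,10.08)
```

```text
[ 0.4499 -0.2591  0.1561]
[ 587    0   51   65 2645] [611.7  31.7] [ 0.6606 -0.0818]
[297 185  17  31 411] [305.3 200.7] [ 0.4407 -0.2676]
[464 261  29  11 206] [477.3 266.8] [ 0.6126 -0.3034]
xyz [-0.0059 -0.0105  0.1281] rot [0.0001 0.0001 0.0012] rows 4
xyz [-0.0059 -0.0105  0.1281] rot [-2.0000e-04  2.0000e-04 -3.1404e+00] rows 26
```

>>> carry_out(plan=[{"rot": [0,0,0],"xyz": [-0.006,-0.0105,0.0],"grip": 140},{"rot": [0,0,0],"xyz": [-0.006,-0.0105,0.03],"grip": 140},{"rot": [0,0,0],"xyz": [-0.006,-0.0105,0.06],"grip": 140},{"rot": [0,0,0],"xyz": [-0.006,-0.0105,0.09],"grip": 140},{"rot": [0,0,0],"xyz": [-0.006,-0.0105,0.115],"grip": 140},{"rot": [0,0,0],"xyz": [-0.006,-0.0105,0.127],"grip": 140},{"rot": [0,0,0],"xyz": [-0.006,-0.0105,0.127],"grip": 140},{"rot": [0,0,0],"xyz": [-0.006,-0.0105,0.127],"grip": 140}])

```text
clock: 22.85
tool_pos: [0.4396, -0.2682, 0.0292]
eef_rot: [0.642, 0.766, -0.0, -0.0]
contact_force: [-0.6, 0.3, 0.9]
opening: 0.446
finger_force: 0.0
```

>>> carry_out(plan=[{"rot": [0,0,0],"xyz": [0,0,0],"grip": 140},{"rot": [0,0,0],"xyz": [0,0,0],"grip": 245},{"rot": [0,0,0],"xyz": [0,0,0],"grip": 245},{"rot": [0,0,0],"xyz": [0,0,0],"grip": 245},{"rot": [0,0,0],"xyz": [0,0,0],"grip": 245},{"rot": [0,0,0],"xyz": [0,0,0],"grip": 245}], squeeze=15)

```text
clock: 23.35
tool_pos: [0.4404, -0.268, 0.0296]
eef_rot: [0.642, 0.766, 0.0, 0.001]
contact_force: [-0.6, 0.1, 4.1]
opening: 0.152
finger_force: 15.0
```

Run:
```python
from h import *
s=r.get_state();print(s['tool_pos'].round(4),s['opening']*88,s['finger_force']);im=snap('wrist','w11')[1];held(.014,s['tool_pos'][2],im)
goal(*jig(0,-.125),.12,10.08)
```

```text
[ 0.4404 -0.268   0.0296] 13.396727282077343 14.990155370905995
rows 227 300 V [ 74.5  73.5  74.   74.   73.   72.   73.   72.   72.5  72.5  72.   72.
  96.  100.  101.  102.  148.  151.  151. ]
foot centre [ 0.0015 -0.    ] top centre [ 0.0028 -0.0003]
xyz [ 0.2174  0.1996 -0.0905] rot [ 0.0007  0.0008 -0.0002] rows 8
xyz [ 0.2174  0.1996 -0.0905] rot [ 1.3000e-03 -1.2000e-03  3.1414e+00] rows 26
```

>>> carry_out(plan=[{"rot": [0,0,0],"xyz": [0,0,-0.04],"grip": 245},{"rot": [0,0,0],"xyz": [0,0,-0.08],"grip": 245},{"rot": [0,0,0],"xyz": [0.08,0.08,-0.1],"grip": 245},{"rot": [0,0,0],"xyz": [0.21,0.2,-0.1],"grip": 245},{"rot": [0,0,0],"xyz": [0.21,0.2,-0.09],"grip": 245},{"rot": [0,0,0],"xyz": [0.21,0.2,-0.09],"grip": 245},{"rot": [0,0,0],"xyz": [0.21,0.2,-0.09],"grip": 245},{"rot": [0,0,0],"xyz": [0.21,0.2,-0.09],"grip": 245}])

```text
clock: 24.07
tool_pos: [0.5785, -0.0582, 0.119]
eef_rot: [0.642, 0.766, -0.0, -0.0]
contact_force: [0.8, -1.2, -0.4]
opening: 0.157
finger_force: 15.0
```

>>> carry_out(plan=[{"rot": [0,0,0],"xyz": [0.0,0,0],"grip": 245},{"rot": [0,0,0],"xyz": [0,0,0],"grip": 245},{"rot": [0,0,0],"xyz": [0,0,0],"grip": 245},{"rot": [0,0,0],"xyz": [0,0,0],"grip": 245},{"rot": [0,0,0],"xyz": [0,0,0],"grip": 245},{"rot": [0,0,0],"xyz": [0,0,0],"grip": 245},{"rot": [0,0,0],"xyz": [0,0,0],"grip": 245},{"rot": [0,0,0],"xyz": [0,0,0],"grip": 245}])

```text
clock: 24.73
tool_pos: [0.5777, -0.0608, 0.119]
eef_rot: [0.643, 0.766, -0.0, 0.0]
contact_force: [-0.6, 0.3, -0.4]
opening: 0.153
finger_force: 15.0
```

```bash
cat >> h.py <<'E'
def place(k,d,name=None):
    im,t=hole(k,name); f,tp=held(d,.029,im); o=(f+tp)/2; s=r.get_state(); print(s['tool_pos'].round(4))
    g=jig(0,-.079+.054*k)+[.0002,.0013]-np.array([-.175,.985])*o[0]-np.array([.985,.175])*o[1]; print('tcp goal',g.round(4)); goal(*g,.08,10.08)
E
python3 - <<'E'
from h import *
place(0,.014,'w12')
c=cam('top'); im=cv2.imread('pics/t3.png'); H,S,V=cv2.split(cv2.cvtColor(im,cv2.COLOR_BGR2HSV))
for st,ce,l in blobs((V>130)&(S<60),80):print(st,plane(c,[ce],.08).round(3))
E
```

```text
hole 0 exp px (np.float64(361.9), np.float64(90.1)) r 12.5 ellipse [359.1  89.2] [25.5 27.6] world [0.5893 0.0272 0.042 ] exp [0.5912 0.027  0.042 ] tool [0.0847 0.0267 0.0769]
rows 227 300 V [ 58.5  64.5  65.   64.   65.   64.   63.5  64.   64.   63.   63.   63.
  86.   89.   88.   89.  132.  135.  135. ]
foot centre [ 0.0018 -0.    ] top centre [ 0.0032 -0.0003]
[ 0.5778 -0.0606  0.119 ]
tcp goal [0.5916 0.0251]
xyz [0.082  0.0285 0.039 ] rot [ 0.      0.0003 -0.001 ] rows 3
xyz [0.082  0.0285 0.039 ] rot [ 4.0000e-04 -1.0000e-04  3.1406e+00] rows 26
[   0    0  140   50 5099] [[1.079 0.782 0.08 ]]
[  200     0   440   225 34405] [[ 0.956 -0.354  0.08 ]]
[214  59  47  39 553] [[0.895 0.232 0.08 ]]
[139  60  35  21 168] [[0.919 0.457 0.08 ]]
[549  65  21  26 138] [[ 0.904 -0.637  0.08 ]]
[ 53  66  48  45 686] [[0.876 0.692 0.08 ]]
[527  68  26  13 121] [[ 0.908 -0.578  0.08 ]]
[566  88  26  50 346] [[ 0.806 -0.67   0.08 ]]
[222 111  29  31 187] [[0.752 0.226 0.08 ]]
[ 137  115   87   86 2449] [[0.665 0.396 0.08 ]]
[218 123  16  34 113] [[0.717 0.255 0.08 ]]
[247 151  19  19  90] [[0.658 0.177 0.08 ]]
[273 152  39  15 204] [[0.664 0.089 0.08 ]]
[422 154  37  18 177] [[ 0.656 -0.296  0.08 ]]
[ 78 159  16  22  88] [[0.641 0.624 0.08 ]]
[ 75 178  35  45 527] [[0.561 0.594 0.08 ]]
[   4  201   84   91 3105] [[0.465 0.724 0.08 ]]
[155 202  18  36 167] [[0.511 0.403 0.08 ]]
[  184   203   373   197 24670] [[ 0.319 -0.165  0.08 ]]
[177 230  16  19  81] [[0.459 0.351 0.08 ]]
[ 89 248  36  57 475] [[0.366 0.533 0.08 ]]
[524 258  20  32 145] [[ 0.378 -0.509  0.08 ]]
[217 296  11  30  94] [[0.295 0.247 0.08 ]]
[260 300  21  16  84] [[0.299 0.132 0.08 ]]
[  0 329  11  71 638] [[0.143 0.804 0.08 ]]
[114 331  15  14  82] [[0.223 0.492 0.08 ]]
[425 331  28  18 155] [[ 0.225 -0.266  0.08 ]]
[ 82 338  74  40 661] [[0.173 0.498 0.08 ]]
[ 80 342  18  24 107] [[0.174 0.574 0.08 ]]
```

Run:
```python
import cv2
im=cv2.imread('pics/w12.png');cv2.imwrite('pics/c12.png',cv2.resize(im[0:240,240:480],None,fx=2.4,fy=2.4,interpolation=cv2.INTER_CUBIC))
```

```text
(no output)
```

View pics/c12.png

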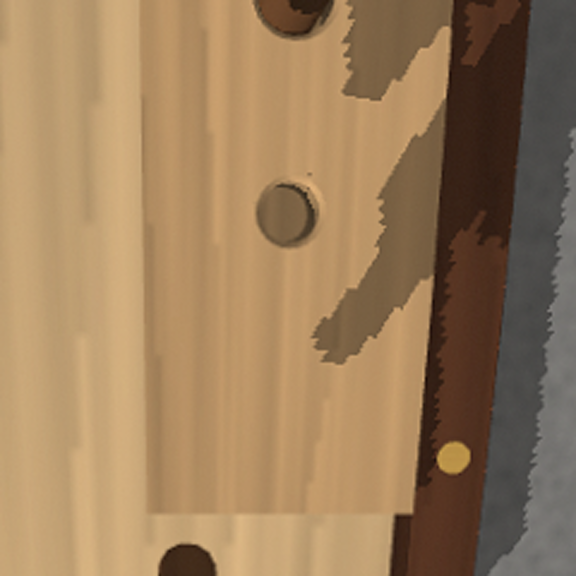

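The crop shows hole 0 at (288,213), the 18 mm bung seated at (297,5) and the rail still tight to the fence at (440,250). There's about 1 mm of disagreement on hole 0, so I'll look again from straight behind it.

>>> carry_out(plan=[{"rot": [0,0,0],"xyz": [0.03,0.028,0],"grip": 245},{"rot": [0,0,0],"xyz": [0.03,0.028,0],"grip": 245},{"rot": [0,0,0],"xyz": [0.03,0.028,0],"grip": 245},{"rot": [0,0,0],"xyz": [0.03,0.028,0],"grip": 245},{"rot": [0,0,0],"xyz": [0.03,0.028,0],"grip": 245},{"rot": [0,0,0],"xyz": [0.03,0.028,0],"grip": 245},{"rot": [0,0,0],"xyz": [0.03,0.028,0],"grip": 245},{"rot": [0,0,0],"xyz": [0.03,0.028,0],"grip": 245}])

```text
clock: 25.45
tool_pos: [0.6, -0.0265, 0.119]
eef_rot: [0.643, 0.766, -0.0, 0.0]
contact_force: [-0.2, 0.7, -0.2]
opening: 0.15
finger_force: 15.0
```

Run:
```python
from h import *
r.snapshot('wrist');r.snapshot('wrist');place(0,.014,'w13')
```

```text
hole 0 exp px (np.float64(318.3), np.float64(137.1)) r 12.0 ellipse [316.1 136. ] [25.6 26.4] world [0.5897 0.0275 0.042 ] exp [0.5912 0.027  0.042 ] tool [ 0.0546 -0.001   0.0769]
rows 227 300 V [ 59.   65.   64.5  65.   65.   65.   64.   64.   64.5  63.5  64.   64.
  86.   89.   89.   91.  129.  136.  135. ]
foot centre [ 0.0018 -0.0003] top centre [ 0.0032 -0.0003]
[ 0.6002 -0.0259  0.1189]
tcp goal [0.5918 0.0251]
xyz [0.0518 0.0006 0.0389] rot [-0.      0.0003 -0.0006] rows 2
xyz [0.0518 0.0006 0.0389] rot [4.000e-04 0.000e+00 3.141e+00] rows 26
```

>>> carry_out(plan=[{"rot": [0,0,0],"xyz": [0.03,0,0.01],"grip": 245},{"rot": [0,0,0],"xyz": [0.052,-0.0004,0.03],"grip": 245},{"rot": [0,0,0],"xyz": [0.052,-0.0004,0.0389],"grip": 245},{"rot": [0,0,0],"xyz": [0.052,-0.0004,0.0389],"grip": 245},{"rot": [0,0,0],"xyz": [0.052,-0.0004,0.0389],"grip": 245},{"rot": [0,0,0],"xyz": [0.052,-0.0004,0.0389],"grip": 245},{"rot": [0,0,0],"xyz": [0.052,-0.0004,0.0389],"grip": 245},{"rot": [0,0,0],"xyz": [0.052,-0.0004,0.0389],"grip": 245}])

```text
clock: 26.27
tool_pos: [0.5915, 0.0242, 0.0807]
eef_rot: [0.643, 0.766, 0.0, 0.001]
contact_force: [0.7, 0.4, -0.8]
opening: 0.152
finger_force: 15.0
```

Run:
```python
from h import *
r.snapshot('wrist');r.snapshot('wrist');print(r.get_state()['tool_pos'].round(4));goal(.591,.0252,.06,10.08)
```

```text
[0.5912 0.0248 0.0806]
xyz [ 0.0005 -0.0002  0.0206] rot [ 0.0011  0.0006 -0.0012] rows 1
xyz [ 0.0005 -0.0002  0.0206] rot [ 9.0000e-04 -1.7000e-03  3.1404e+00] rows 26
```

>>> carry_out(plan=[{"rot": [0,0,0],"xyz": [0.0003,-0.0002,0.004],"grip": 245},{"rot": [0,0,0],"xyz": [0.0003,-0.0002,0.008],"grip": 245},{"rot": [0,0,0],"xyz": [0.0003,-0.0002,0.011],"grip": 245},{"rot": [0,0,0],"xyz": [0.0003,-0.0002,0.014],"grip": 245},{"rot": [0,0,0],"xyz": [0.0003,-0.0002,0.017],"grip": 245},{"rot": [0,0,0],"xyz": [0.0003,-0.0002,0.017],"grip": 245},{"rot": [0,0,0],"xyz": [0.0003,-0.0002,0.017],"grip": 245}])

```text
clock: 26.95
tool_pos: [0.5903, 0.0257, 0.0627]
eef_rot: [0.642, 0.766, -0.0, -0.0]
contact_force: [-0.4, 0.8, -0.5]
opening: 0.151
finger_force: 15.0
```

>>> carry_out(plan=[{"rot": [0,0,0],"xyz": [0,0,0.005],"grip": 245},{"rot": [0,0,0],"xyz": [0,0,0.009],"grip": 245},{"rot": [0,0,0],"xyz": [0,0,0.013],"grip": 245},{"rot": [0,0,0],"xyz": [0,0,0.016],"grip": 245},{"rot": [0,0,0],"xyz": [0,0,0.017],"grip": 245},{"rot": [0,0,0],"xyz": [0,0,0.017],"grip": 245}])

```text
clock: 27.45
tool_pos: [0.591, 0.0257, 0.047]
eef_rot: [0.642, 0.766, 0.0, 0.001]
contact_force: [-2.2, 0.0, 9.5]
opening: 0.151
finger_force: 15.0
```

>>> carry_out(plan=[{"rot": [0,0,0],"xyz": [0,0,0],"grip": 150},{"rot": [0,0,0],"xyz": [0,0,0],"grip": 150},{"rot": [0,0,0],"xyz": [0,0,0],"grip": 150},{"rot": [0,0,0],"xyz": [0,0,-0.04],"grip": 130},{"rot": [0,0,0],"xyz": [0,0,-0.08],"grip": 100},{"rot": [0,0,-0.12],"xyz": [0,0,-0.12],"grip": 80},{"rot": [0,0,-0.24],"xyz": [-0.03,0,-0.15],"grip": 80},{"rot": [0,0,-0.36],"xyz": [-0.06,0,-0.16],"grip": 80}])

```text
clock: 28.12
tool_pos: [0.6036, -0.0312, 0.2108]
eef_rot: [0.49, 0.872, 0.002, 0.003]
contact_force: [-0.2, -0.6, 0.3]
opening: 0.682
finger_force: 0.0
```

Run:
```python
from h import *
goal(.60,-.31,.19,100.08);print(r.get_state()['opening'])
```

```text
xyz [-0.2362 -0.1482  0.0205] rot [ 0.0043  0.0072 -1.1999] rows 10
xyz [-0.2362 -0.1482  0.0205] rot [ 0.008  -0.0048  1.9416] rows 16
0.6822875726385403
```

>>> carry_out(plan=[{"rot": [0,0,-1.2],"xyz": [-0.2362,-0.1482,0.0205],"grip": 80},{"rot": [0,0,-1.2],"xyz": [-0.2362,-0.1482,0.0205],"grip": 80},{"rot": [0,0,-1.2],"xyz": [-0.2362,-0.1482,0.0205],"grip": 80},{"rot": [0,0,-1.2],"xyz": [-0.2362,-0.1482,0.0205],"grip": 80},{"rot": [0,0,-1.2],"xyz": [-0.2362,-0.1482,0.0205],"grip": 80},{"rot": [0,0,-1.2],"xyz": [-0.2362,-0.1482,0.0205],"grip": 80},{"rot": [0,0,-1.2],"xyz": [-0.2362,-0.1482,0.0205],"grip": 80},{"rot": [0,0,-1.2],"xyz": [-0.2362,-0.1482,0.0205],"grip": 80}])

```text
clock: 28.78
tool_pos: [0.5906, -0.3232, 0.1837]
eef_rot: [0.021, 1.0, -0.003, -0.002]
contact_force: [-0.7, -1.9, 0.2]
opening: 0.685
finger_force: 0.0
```

Run:
```python
from h import *
goal(.60,-.31,.19,100.08)
```

```text
xyz [-0.0088  0.0135 -0.0064] rot [-0.0066 -0.0037 -0.2172] rows 2
xyz [-0.0088  0.0135 -0.0064] rot [-0.0054  0.0097  2.9244] rows 24
```

>>> carry_out(plan=[{"rot": [0,0,-0.21],"xyz": [0,0,0],"grip": 80},{"rot": [0,0,-0.21],"xyz": [0,0,0],"grip": 80},{"rot": [0,0,-0.21],"xyz": [0,0,0],"grip": 80},{"rot": [0,0,-0.21],"xyz": [0,0,0],"grip": 80},{"rot": [0,0,-0.21],"xyz": [0,0,0],"grip": 80},{"rot": [0,0,-0.21],"xyz": [0,0,0],"grip": 80},{"rot": [0,0,-0.21],"xyz": [0,0,0],"grip": 80},{"rot": [0,0,-0.21],"xyz": [0,0,0],"grip": 80}])

```text
clock: 29.45
tool_pos: [0.5942, -0.312, 0.1856]
eef_rot: [-0.087, 0.996, -0.0, -0.0]
contact_force: [-0.7, -0.1, 0.1]
opening: 0.686
finger_force: 0.0
```

Run:
```python
from h import *
r.snapshot('wrist');print(r.get_state()['tool_pos'].round(4));bungs('w14');goal(.631,-.3232,.028,100.08)
```

```text
[ 0.5942 -0.312   0.1856]
[   0   47   75   43 2368] [35.1 67.4] [ 0.5295 -0.5854]
[ 75  59  12  26 145] [80.5 71.8] [ 0.5275 -0.5403]
[ 284  196   32   46 1159] [299.9 219.3] [ 0.6318 -0.3221]
[633 234   7  14  65] [636.7 240.9] [0.5939 0.0413]
[489 268  92  25 366] [549.1 277.5] [ 0.6517 -0.0449]
xyz [-0.0343 -0.0173  0.1576] rot [-0.0004 -0.     -0.0011] rows 4
xyz [-0.0343 -0.0173  0.1576] rot [-0.0000e+00  7.0000e-04  3.1405e+00] rows 26
```

>>> carry_out(plan=[{"rot": [0,0,0],"xyz": [-0.035,-0.017,0.0],"grip": 80},{"rot": [0,0,0],"xyz": [-0.035,-0.017,0.03],"grip": 80},{"rot": [0,0,0],"xyz": [-0.035,-0.017,0.065],"grip": 80},{"rot": [0,0,0],"xyz": [-0.035,-0.017,0.1],"grip": 80},{"rot": [0,0,0],"xyz": [-0.035,-0.017,0.13],"grip": 80},{"rot": [0,0,0],"xyz": [-0.035,-0.017,0.15],"grip": 80},{"rot": [0,0,0],"xyz": [-0.035,-0.017,0.157],"grip": 80},{"rot": [0,0,0],"xyz": [-0.035,-0.017,0.157],"grip": 80}])

```text
clock: 30.22
tool_pos: [0.6303, -0.3222, 0.0265]
eef_rot: [-0.087, 0.996, 0.001, -0.002]
contact_force: [-0.0, -0.0, 0.4]
opening: 0.686
finger_force: 0.0
```

>>> carry_out(plan=[{"rot": [0,0,0],"xyz": [0,0,0],"grip": 80},{"rot": [0,0,0],"xyz": [0,0,0],"grip": 220},{"rot": [0,0,0],"xyz": [0,0,0],"grip": 220},{"rot": [0,0,0],"xyz": [0,0,0],"grip": 220},{"rot": [0,0,0],"xyz": [0,0,0],"grip": 220},{"rot": [0,0,0],"xyz": [0,0,0],"grip": 220},{"rot": [0,0,0],"xyz": [0,0,0],"grip": 220}], squeeze=15)

```text
clock: 30.8
tool_pos: [0.632, -0.323, 0.0293]
eef_rot: [-0.087, 0.996, -0.0, 0.0]
contact_force: [-0.7, -0.9, 3.9]
opening: 0.334
finger_force: 15.0
```

Run:
```python
from h import *
s=r.get_state();print(s['tool_pos'].round(4),s['opening']*88,s['finger_force']);im=snap('wrist','w15')[1]
for d in(.026,.030): held(d,s['tool_pos'][2],im)
```

```text
[ 0.632  -0.323   0.0293] 29.370674116913754 14.985632007010281
rows 213 311 V [112.  113.5 113.5 111.  112.  111.  110.5 110.  108.5 107.5 105.  127.
 142.  142.  142.  141.  140.5 138.5 137.  136.  134.5  91.5  84.   83.
  83. ]
foot centre [0.0038 0.0022] top centre [0.0031 0.0004]
rows 213 311 V [112.  113.5 113.5 111.  112.  111.  110.5 110.  108.5 107.5 105.  127.
 142.  142.  142.  141.  140.5 138.5 137.  136.  134.5  91.5  84.   83.
  83. ]
foot centre [0.0018 0.0022] top centre [0.0051 0.0004]
```

The opening of 29.4 mm (readings run about 0.6 mm low) makes it the 30 mm bung, which goes in hole 4. Next: lift, turn back and carry it over.

>>> carry_out(plan=[{"rot": [0,0,0],"xyz": [0,0,-0.04],"grip": 220},{"rot": [0,0,0],"xyz": [0,0,-0.08],"grip": 220},{"rot": [0,0,0],"xyz": [0.01,0,-0.12],"grip": 220},{"rot": [0,0,0],"xyz": [0.03,0,-0.15],"grip": 220},{"rot": [0,0,0.12],"xyz": [0.05,0.04,-0.16],"grip": 220},{"rot": [0,0,0.24],"xyz": [0.05,0.08,-0.16],"grip": 220},{"rot": [0,0,0.36],"xyz": [0.05,0.12,-0.16],"grip": 220},{"rot": [0,0,0.48],"xyz": [0.05,0.16,-0.16],"grip": 220}])

```text
clock: 31.52
tool_pos: [0.5535, -0.1728, 0.1892]
eef_rot: [0.156, 0.988, 0.0, 0.0]
contact_force: [0.9, 0.7, -0.3]
opening: 0.336
finger_force: 15.0
```

Run:
```python
from h import *
goal(*jig(0,.07),.135,10.08)
```

```text
xyz [0.0958 0.3323 0.0542] rot [8.000e-04 7.000e-04 1.082e+00] rows 9
xyz [0.0958 0.3323 0.0542] rot [-8.0000e-04  9.0000e-04 -2.0596e+00] rows 17
```

>>> carry_out(plan=[{"rot": [0,0,1.08],"xyz": [0.09,0.33,0.05],"grip": 220},{"rot": [0,0,1.08],"xyz": [0.09,0.33,0.05],"grip": 220},{"rot": [0,0,1.08],"xyz": [0.09,0.33,0.05],"grip": 220},{"rot": [0,0,1.08],"xyz": [0.09,0.33,0.05],"grip": 220},{"rot": [0,0,1.08],"xyz": [0.09,0.33,0.05],"grip": 220},{"rot": [0,0,1.08],"xyz": [0.09,0.33,0.05],"grip": 220},{"rot": [0,0,1.08],"xyz": [0.09,0.33,0.05],"grip": 220},{"rot": [0,0,1.08],"xyz": [0.09,0.33,0.05],"grip": 220}])

```text
clock: 32.18
tool_pos: [0.567, 0.1579, 0.14]
eef_rot: [0.609, 0.793, -0.0, 0.0]
contact_force: [0.8, 0.5, -1.0]
opening: 0.335
finger_force: 15.0
```

>>> carry_out(plan=[{"rot": [0,0,0.1],"xyz": [0,0,0],"grip": 220},{"rot": [0,0,0.1],"xyz": [0,0,0],"grip": 220},{"rot": [0,0,0.1],"xyz": [0,0,0],"grip": 220},{"rot": [0,0,0.1],"xyz": [0,0,0],"grip": 220},{"rot": [0,0,0.1],"xyz": [0,0,0],"grip": 220},{"rot": [0,0,0.1],"xyz": [0,0,0],"grip": 220},{"rot": [0,0,0.1],"xyz": [0,0,0],"grip": 220},{"rot": [0,0,0.1],"xyz": [0,0,0],"grip": 220}])

```text
clock: 32.85
tool_pos: [0.5675, 0.1548, 0.1404]
eef_rot: [0.647, 0.763, 0.0, 0.0]
contact_force: [-0.5, -0.5, 0.2]
opening: 0.33
finger_force: 15.0
```

Run:
```python
from h import *
place(4,.03,'w16')
```

```text
hole 4 exp px (np.float64(317.6), np.float64(88.0)) r 22.8 ellipse [315.5  87.1] [45.7 49. ] world [0.5518 0.24   0.042 ] exp [0.5534 0.2397 0.042 ] tool [ 0.0866 -0.0015  0.0984]
rows 213 311 V [ 94.5  70.5  71.   70.   70.   70.   70.   69.   69.   69.   69.   69.
  95.   94.  100.   98.  145.  145.  143.  141.5 139.5 136.5 138.  134.5
 133. ]
foot centre [0.0022 0.0011] top centre [ 0.0056 -0.0005]
[0.5674 0.155  0.1404]
tcp goal [0.5536 0.2363]
xyz [ 0.0824 -0.0003  0.0604] rot [ 0.0001  0.0001 -0.0109] rows 3
xyz [ 0.0824 -0.0003  0.0604] rot [ 2.0000e-04 -2.0000e-04  3.1307e+00] rows 26
```

>>> carry_out(plan=[{"rot": [0,0,-0.011],"xyz": [0.04,-0.001,0],"grip": 220},{"rot": [0,0,-0.011],"xyz": [0.08,-0.0013,0.0],"grip": 220},{"rot": [0,0,-0.011],"xyz": [0.0824,-0.0013,0.03],"grip": 220},{"rot": [0,0,-0.011],"xyz": [0.0824,-0.0013,0.06],"grip": 220},{"rot": [0,0,-0.011],"xyz": [0.0824,-0.0013,0.06],"grip": 220},{"rot": [0,0,-0.011],"xyz": [0.0824,-0.0013,0.06],"grip": 220},{"rot": [0,0,-0.011],"xyz": [0.0824,-0.0013,0.06],"grip": 220},{"rot": [0,0,-0.011],"xyz": [0.0824,-0.0013,0.06],"grip": 220}])

```text
clock: 33.57
tool_pos: [0.5539, 0.2362, 0.082]
eef_rot: [0.642, 0.766, 0.001, 0.001]
contact_force: [0.6, -0.1, 0.5]
opening: 0.333
finger_force: 15.0
```

Run:
```python
from h import *
for _ in range(3):r.snapshot('wrist')
print(r.get_state()['tool_pos'].round(4));goal(.5527,.2362,.06,10.08)
```

```text
[0.5534 0.2366 0.0817]
xyz [-0.0003 -0.0008  0.0217] rot [ 0.0024 -0.0003  0.    ] rows 1
xyz [-0.0003 -0.0008  0.0217] rot [ 5.0000e-04  3.7000e-03 -3.1416e+00] rows 26
```

>>> carry_out(plan=[{"rot": [0,0,0],"xyz": [-0.0004,-0.0004,0.004],"grip": 220},{"rot": [0,0,0],"xyz": [-0.0004,-0.0004,0.008],"grip": 220},{"rot": [0,0,0],"xyz": [-0.0004,-0.0004,0.011],"grip": 220},{"rot": [0,0,0],"xyz": [-0.0004,-0.0004,0.014],"grip": 220},{"rot": [0,0,0],"xyz": [-0.0004,-0.0004,0.017],"grip": 220},{"rot": [0,0,0],"xyz": [-0.0004,-0.0004,0.018],"grip": 220},{"rot": [0,0,0],"xyz": [-0.0004,-0.0004,0.018],"grip": 220}])

```text
clock: 34.3
tool_pos: [0.5521, 0.2371, 0.062]
eef_rot: [0.642, 0.767, 0.0, -0.0]
contact_force: [1.2, 1.7, 0.5]
opening: 0.34
finger_force: 14.9
```

In the hole. Taking it home, releasing, and retreating so I can check.

>>> carry_out(plan=[{"rot": [0,0,0],"xyz": [0,0,0.005],"grip": 220},{"rot": [0,0,0],"xyz": [0,0,0.009],"grip": 220},{"rot": [0,0,0],"xyz": [0,0,0.013],"grip": 220},{"rot": [0,0,0],"xyz": [0,0,0.016],"grip": 220},{"rot": [0,0,0],"xyz": [0,0,0.017],"grip": 220},{"rot": [0,0,0],"xyz": [0,0,0.017],"grip": 220}])

```text
clock: 34.8
tool_pos: [0.5518, 0.2356, 0.0453]
eef_rot: [0.642, 0.767, -0.001, 0.0]
contact_force: [-0.7, 0.4, 4.3]
opening: 0.333
finger_force: 15.0
```

>>> carry_out(plan=[{"rot": [0,0,0],"xyz": [0,0,0],"grip": 90},{"rot": [0,0,0],"xyz": [0,0,0],"grip": 90},{"rot": [0,0,0],"xyz": [0,0,0],"grip": 90},{"rot": [0,0,0],"xyz": [0,0,0],"grip": 90},{"rot": [0,0,0],"xyz": [0,0,-0.04],"grip": 100},{"rot": [0,0,0],"xyz": [0,0,-0.08],"grip": 140},{"rot": [0,0,0],"xyz": [0,0,-0.12],"grip": 180},{"rot": [0,0,0],"xyz": [0,-0.04,-0.15],"grip": 255}])

```text
clock: 35.47
tool_pos: [0.5268, 0.2316, 0.1942]
eef_rot: [0.643, 0.766, 0.006, 0.004]
contact_force: [1.0, 0.4, 1.2]
opening: 0.404
finger_force: 0.0
```

Run:
```python
from h import *
goal(*jig(-.10,0),.16,100.08)
goal(*jig(-.10,0),.16,10.08)
```

```text
xyz [-0.1346 -0.0731  0.033 ] rot [ 0.0121  0.0094 -1.5729] rows 13
xyz [-0.1346 -0.0731  0.033 ] rot [ 0.0094 -0.0121  1.5686] rows 13
xyz [-0.1346 -0.0731  0.033 ] rot [ 0.0137 -0.0017 -0.0021] rows 4
xyz [-0.1346 -0.0731  0.033 ] rot [-2.7000e-03 -2.1500e-02  3.1394e+00] rows 26
```

>>> carry_out(plan=[{"rot": [0,0,0],"xyz": [-0.22,-0.06,0.0],"grip": 255},{"rot": [0,0,0],"xyz": [-0.22,-0.06,0.0],"grip": 255},{"rot": [0,0,0],"xyz": [-0.22,-0.06,0.0],"grip": 255},{"rot": [0,0,0],"xyz": [-0.22,-0.06,0.0],"grip": 255},{"rot": [0,0,0],"xyz": [-0.22,-0.06,0.0],"grip": 255},{"rot": [0,0,0],"xyz": [-0.22,-0.06,0.0],"grip": 255},{"rot": [0,0,0],"xyz": [-0.22,-0.06,0.0],"grip": 255},{"rot": [0,0,0],"xyz": [-0.22,-0.06,0.0],"grip": 255}])

```text
clock: 36.13
tool_pos: [0.4987, 0.0018, 0.1903]
eef_rot: [0.643, 0.766, -0.0, 0.0]
contact_force: [0.3, 1.3, 0.5]
opening: 0.008
finger_force: 0.0
```

Run:
```python
from h import *
r.snapshot('side')
s=r.get_state();print(s['tool_pos'].round(4))
goal(*jig(-.115,0),.027,10.08)
c,im=snap('wrist','w17');t,it=snap('top','t17');sd,isd=snap('side')
a=cv2.resize(it[140:260,200:420],None,fx=2.7,fy=2.7,interpolation=cv2.INTER_CUBIC)
b=cv2.resize(isd[160:280,230:430],None,fx=2.2,fy=2.2,interpolation=cv2.INTER_CUBIC); w=cv2.resize(im[:240,150:490],(340,240))
cv=np.zeros((600,790,3),np.uint8);cv[:a.shape[0],:a.shape[1]]=a;cv[330:330+b.shape[0],:b.shape[1]]=b;cv[330:570,445:785]=w
cv2.imwrite('pics/c17.png',cv2.cvtColor(cv,cv2.COLOR_RGB2BGR))
```

```text
[0.499  0.0037 0.1902]
xyz [ 0.0851 -0.0206  0.1633] rot [ 0.0001 -0.0004  0.0004] rows 5
xyz [ 0.0851 -0.0206  0.1633] rot [ 6.0000e-04  2.0000e-04 -3.1412e+00] rows 26
```

View pics/c17.png

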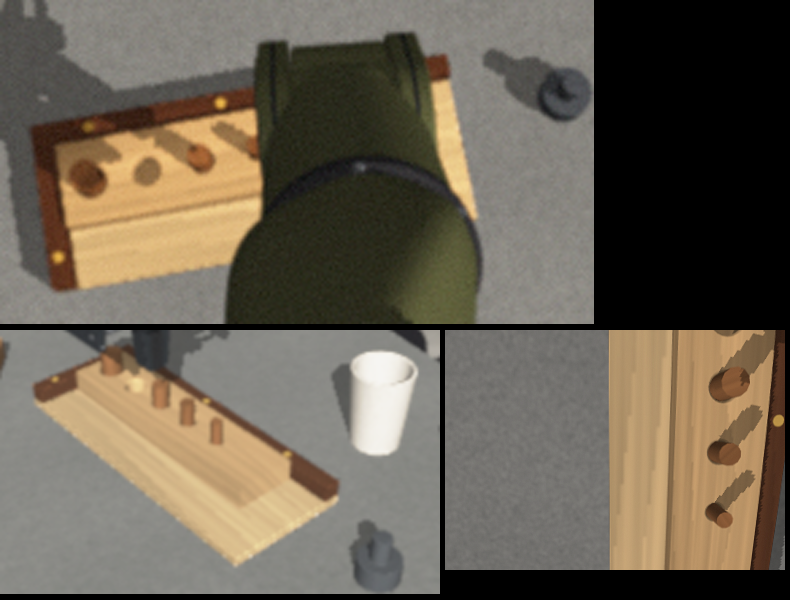

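All four bungs stand at the proper height in their holes, hole 3 is empty as expected, and the weight is upright on the bench at (565,93). The rail may have crept about 1 mm off the fence, so I'll nudge it back.

>>> carry_out(plan=[{"rot": [0,0,0],"xyz": [0.04,-0.015,0.0],"grip": 255},{"rot": [0,0,0],"xyz": [0.08,-0.015,0.03],"grip": 255},{"rot": [0,0,0],"xyz": [0.085,-0.015,0.07],"grip": 255},{"rot": [0,0,0],"xyz": [0.085,-0.015,0.11],"grip": 255},{"rot": [0,0,0],"xyz": [0.085,-0.01,0.15],"grip": 255},{"rot": [0,0,0],"xyz": [0.085,0,0.162],"grip": 255},{"rot": [0,0,0],"xyz": [0.085,0.01,0.162],"grip": 255},{"rot": [0,0,0],"xyz": [0.085,0.02,0.162],"grip": 255}])

```text
clock: 37.0
tool_pos: [0.5028, 0.0921, 0.0264]
eef_rot: [0.641, 0.768, -0.001, -0.001]
contact_force: [0.6, -0.0, -0.1]
opening: 0.008
finger_force: 0.0
```

>>> carry_out(plan=[{"rot": [0,0,0],"xyz": [0,0.005,0],"grip": 255},{"rot": [0,0,0],"xyz": [0,0.01,0],"grip": 255},{"rot": [0,0,0],"xyz": [0,0.014,0],"grip": 255},{"rot": [0,0,0],"xyz": [0,0.017,0],"grip": 255},{"rot": [0,0,0],"xyz": [0,0.019,0],"grip": 255},{"rot": [0,0,0],"xyz": [0,0.021,0],"grip": 255},{"rot": [0,0,0],"xyz": [0,0.022,0],"grip": 255},{"rot": [0,0,0],"xyz": [0,0.023,0],"grip": 255}])

```text
clock: 37.67
tool_pos: [0.5245, 0.0942, 0.0283]
eef_rot: [0.642, 0.767, -0.001, -0.001]
contact_force: [-6.5, -0.3, 4.7]
opening: 0.006
finger_force: 2.8
```

Run:
```python
from h import *
s=r.get_state();p=s['tool_pos'];Rj=R.from_euler('z',JY).as_matrix();print(s['contact_force'].round(1),(p[:2]-JO)@Rj[:2,:2],p[2])
```

```text
[-6.5 -0.3  4.7] [-0.05344703 -0.0004544 ] 0.02829732281029104
```

>>> carry_out(plan=[{"rot": [0,0,0],"xyz": [0,0.002,0],"grip": 255},{"rot": [0,0,0],"xyz": [0,0.004,0],"grip": 255},{"rot": [0,0,0],"xyz": [0,0.005,0],"grip": 255},{"rot": [0,0,0],"xyz": [0,0.005,0],"grip": 255}])

```text
clock: 38.0
tool_pos: [0.5254, 0.0945, 0.0281]
eef_rot: [0.642, 0.767, -0.004, -0.004]
contact_force: [-11.2, -0.9, 9.6]
opening: 0.011
finger_force: 5.9
```

>>> carry_out(plan=[{"rot": [0,0,0],"xyz": [0,-0.01,0],"grip": 255},{"rot": [0,0,0],"xyz": [0,-0.03,0],"grip": 255},{"rot": [0,0,0],"xyz": [0,-0.04,-0.04],"grip": 255},{"rot": [0,0,0],"xyz": [-0.04,-0.04,-0.08],"grip": 255},{"rot": [0,0,0],"xyz": [-0.1,-0.02,-0.12],"grip": 255},{"rot": [0,0,0],"xyz": [-0.2,0.048,-0.12],"grip": 255},{"rot": [0,0,0],"xyz": [-0.215,0.048,-0.12],"grip": 255},{"rot": [0,0,0],"xyz": [-0.215,0.048,-0.12],"grip": 255}])

```text
clock: 38.67
tool_pos: [0.5896, -0.0711, 0.1424]
eef_rot: [0.642, 0.767, 0.001, 0.002]
contact_force: [1.2, 1.1, -0.7]
opening: 0.007
finger_force: 0.0
```

>>> carry_out(plan=[{"rot": [0,0,0],"xyz": [0,0,0],"grip": 255},{"rot": [0,0,0],"xyz": [0,0,0],"grip": 255},{"rot": [0,0,0],"xyz": [0,0,0],"grip": 255},{"rot": [0,0,0],"xyz": [0,0,0],"grip": 255},{"rot": [0,0,0],"xyz": [0,0,0],"grip": 255},{"rot": [0,0,0],"xyz": [0,0,0],"grip": 255}])

```text
clock: 39.17
tool_pos: [0.587, -0.0676, 0.1407]
eef_rot: [0.641, 0.767, -0.0, -0.0]
contact_force: [0.3, 0.2, 0.3]
opening: 0.007
finger_force: 0.0
```

Run:
```python
from h import *
s=r.get_state();p=s['tool_pos'];Rj=R.from_euler('z',JY).as_matrix();print((p[:2]-JO)@Rj[:2,:2],p[2])
hole(3); goal(*jig(0,-.205),.027,10.08)
# weight from this wrist view / top
c,im=snap('wrist','w18'); t,it=snap('top','t18')
for cc,i,n in((c,im,'w'),(t,it,'t')):
  hsv=cv2.cvtColor(i,cv2.COLOR_RGB2HSV);H,S,V=cv2.split(hsv)
  for st,ce,l in blobs((H>100)&(H<135)&(V<90)&(S>8)&(S<60),60):
    P=plane(cc,[ce],.02)[0]
    if abs(P[0]-.63)<.1 and abs(P[1]+.22)<.12: print(n,st,ce.round(1),P.round(4))
```

```text
[-0.02022725 -0.17068564] 0.1407463992096628
hole 3 exp px (np.float64(352.7), np.float64(-185.3)) r 25.5 ellipse [365.1  58.6] [33.2 85.6] world [0.6004 0.0425 0.042 ] exp [0.5629 0.1865 0.042 ] tool [0.1059 0.0329 0.0988]
xyz [-0.034   0.0201  0.1138] rot [-0.0005 -0.0003  0.0026] rows 3
xyz [-0.034   0.0201  0.1138] rot [ 5.000e-04 -8.000e-04 -3.139e+00] rows 26
w [    0   247   640   153 40717] [323.9 335.7] [ 0.619  -0.2076  0.02  ]
```

>>> carry_out(plan=[{"rot": [0,0,0],"xyz": [-0.04,0.02,0],"grip": 255},{"rot": [0,0,0],"xyz": [-0.04,0.02,0.03],"grip": 255},{"rot": [0,0,0],"xyz": [-0.04,0.02,0.06],"grip": 255},{"rot": [0,0,0],"xyz": [-0.04,0.02,0.09],"grip": 255},{"rot": [0,0,0],"xyz": [-0.04,0.02,0.113],"grip": 255},{"rot": [0,0,0],"xyz": [-0.03,0.02,0.113],"grip": 255},{"rot": [0,0,0],"xyz": [-0.02,0.02,0.113],"grip": 255},{"rot": [0,0,0],"xyz": [-0.012,0.02,0.113],"grip": 255}])

```text
clock: 39.98
tool_pos: [0.6099, -0.0752, 0.0292]
eef_rot: [0.641, 0.767, 0.001, 0.0]
contact_force: [0.4, 0.7, 0.6]
opening: 0.002
finger_force: 0.0
```

>>> carry_out(plan=[{"rot": [0,0,0],"xyz": [0.003,0,0],"grip": 255},{"rot": [0,0,0],"xyz": [0.006,0,0],"grip": 255},{"rot": [0,0,0],"xyz": [0.009,0,0],"grip": 255},{"rot": [0,0,0],"xyz": [0.011,0,0],"grip": 255},{"rot": [0,0,0],"xyz": [0.012,0,0],"grip": 255},{"rot": [0,0,0],"xyz": [0.013,0,0],"grip": 255},{"rot": [0,0,0],"xyz": [0.013,0,0],"grip": 255}])

```text
clock: 40.57
tool_pos: [0.6081, -0.067, 0.0287]
eef_rot: [0.643, 0.766, -0.0, 0.002]
contact_force: [2.1, -4.6, 3.6]
opening: 0.007
finger_force: 2.5
```

Run:
```python
from h import *
s=r.get_state();p=s['tool_pos'];Rj=R.from_euler('z',JY).as_matrix();print(s['contact_force'].round(1),(p[:2]-JO)@Rj[:2,:2],p[2])
```

```text
[ 2.1 -4.6  3.6] [ 0.0006539  -0.17381872] 0.02873103516974843
```

The blank is flush on both fences (contact at jig x -0.0534 and y -0.1738, each as expected). Now the weight.

>>> carry_out(plan=[{"rot": [0,0,0],"xyz": [-0.02,0,0],"grip": 255},{"rot": [0,0,0],"xyz": [-0.03,0,-0.03],"grip": 255},{"rot": [0,0,0],"xyz": [-0.03,0,-0.07],"grip": 200},{"rot": [0,0,0],"xyz": [-0.05,-0.01,-0.11],"grip": 150},{"rot": [0,0,0],"xyz": [-0.1,-0.02,-0.16],"grip": 120},{"rot": [0,0,0],"xyz": [-0.215,-0.045,-0.165],"grip": 120},{"rot": [0,0,0],"xyz": [-0.215,-0.045,-0.165],"grip": 120},{"rot": [0,0,0],"xyz": [-0.215,-0.045,-0.165],"grip": 120}])

```text
clock: 41.23
tool_pos: [0.6008, -0.266, 0.19]
eef_rot: [0.641, 0.767, 0.0, -0.0]
contact_force: [0.8, 0.4, -1.0]
opening: 0.434
finger_force: 0.0
```

>>> carry_out(plan=[{"rot": [0,0,0],"xyz": [0,0,0],"grip": 120},{"rot": [0,0,0],"xyz": [0,0,0],"grip": 120},{"rot": [0,0,0],"xyz": [0,0,0],"grip": 120},{"rot": [0,0,0],"xyz": [0,0,0],"grip": 120},{"rot": [0,0,0],"xyz": [0,0,0],"grip": 120},{"rot": [0,0,0],"xyz": [0,0,0],"grip": 120}])

```text
clock: 41.73
tool_pos: [0.6015, -0.2633, 0.1888]
eef_rot: [0.641, 0.768, 0.0, -0.001]
contact_force: [0.6, -0.0, 0.8]
opening: 0.532
finger_force: 0.0
```

Run:
```python
from h import *
print(r.get_state()['tool_pos'].round(4))
c,im=snap('wrist','w19'); H,S,V=cv2.split(cv2.cvtColor(im,cv2.COLOR_RGB2HSV))
print('exp weight px',proj(c,[.63,-.22,.03]),proj(c,[.63,-.22,.058]))
for st,ce,l in blobs((H>100)&(H<140)&(V<110)&(S>8),80): print(st,ce.round(1),plane(c,[ce],.02)[0].round(4))
print('white')
for st,ce,l in blobs((V>175)&(S<50),150): print(st,ce.round(1),plane(c,[ce],.0)[0].round(4),'left edge',plane(c,[(st[0],np.nonzero(l[:,st[0]])[0].mean())],.0)[0].round(3))
u,v=proj(c,[.63,-.22,.03])[0].astype(int)
print(cv2.cvtColor(im,cv2.COLOR_RGB2HSV)[v,u-60:u+60:10])
```

```text
[ 0.6015 -0.2633  0.1888]
exp weight px [[356.21304964 145.64242197]] [[359.99858969 150.07182797]]
[ 341  121   54   54 2175] [367.2 148. ] [ 0.6422 -0.2214  0.02  ]
[    0   244   640   156 54148] [315.  334.3] [ 0.6312 -0.4416  0.02  ]
white
[540   0  77  12 540] [571.    3.9] [ 0.809  -0.0506  0.    ] left edge [ 0.777 -0.055  0.   ]
[ 452  212  110   72 1948] [514.1 252.3] [ 0.8398 -0.3082  0.    ] left edge [ 0.753 -0.276  0.   ]
[[ 24  10 125]
 [ 20  12 128]
 [ 18  10 125]
 [ 24  10 128]
 [ 18  10 126]
 [110  18  86]
 [103  21  87]
 [110  13  57]
 [114  15  84]
 [105  10  52]
 [ 10  10  77]
 [ 18  10 125]]
```

Run:
```python
from h import *
s4=dict(tool_pos=np.array([.5503,-.3413,.2007]),eef_rot=R.from_matrix(np.array([[-.175-.006,.985,0],[.985,.175+.006,0],[0,0,-1]])).as_quat())
s4['eef_rot']=np.array([.639,.769,0,-.001]);s4['eef_rot']/=np.linalg.norm(s4['eef_rot'])
c=cam('wrist',s4);print('grip top',plane(c,[(452,72)],.058),'disc',plane(c,[(435,75)],.02))
c=cam('wrist');im=cv2.imread('pics/w19.png');H,S,V=cv2.split(cv2.cvtColor(im,cv2.COLOR_BGR2HSV))
st,ce,l=[b for b in blobs((H>100)&(H<140)&(V<110)&(S>8),80) if b[0][4]<4000][0]
print('disc',plane(c,[(st[0]+st[2]/2,st[1]+st[3]/2)],.02))
g=V[118:180,338:400];ci=cv2.HoughCircles(cv2.resize(cv2.GaussianBlur(g,(3,3),0),None,fx=4,fy=4),cv2.HOUGH_GRADIENT,1,40,param1=60,param2=12,minRadius=40,maxRadius=64)
for x,y,q in ci[0][:3]: print((338+x/4,118+y/4),q/4,plane(c,[(338+x/4,118+y/4)],.058))
t=cam('top');im=cv2.imread('pics/t17.png');H,S,V=cv2.split(cv2.cvtColor(im,cv2.COLOR_BGR2HSV))
for st,ce,l in blobs((H>100)&(H<140)&(V<75)&(S>12),40):
  if abs(ce[0]-409)<20: print('top',st,plane(t,[ce],.025))
```

```text
grip top [[ 0.64172733 -0.22074486  0.058     ]] disc [[ 0.64041151 -0.2208663   0.02      ]]
disc [[ 0.64296617 -0.22173839  0.02      ]]
(np.float32(357.875), np.float32(140.875)) 15.85 [[ 0.62658943 -0.21329759  0.058     ]]
top [401 167  11  11  41] [[ 0.64774605 -0.21279604  0.025     ]]
```

The weight's axis is at about (0.6415, -0.221), with three estimates agreeing to within 2 mm. I'll grip its 22 mm stem, turned a little to stay clear of the bottle.

Run:
```python
from h import *
goal(.6415,-.221,.034,28)
```

```text
xyz [0.0348 0.0471 0.1549] rot [-2.000e-04 -7.000e-04 -3.098e-01] rows 4
xyz [0.0348 0.0471 0.1549] rot [-1.1000e-03  3.0000e-04  2.8318e+00] rows 23
```

>>> carry_out(plan=[{"rot": [0,0,-0.12],"xyz": [0.02,0.03,0],"grip": 120},{"rot": [0,0,-0.24],"xyz": [0.0348,0.0471,0.01],"grip": 120},{"rot": [0,0,-0.31],"xyz": [0.0348,0.0471,0.05],"grip": 120},{"rot": [0,0,-0.31],"xyz": [0.0348,0.0471,0.08],"grip": 120},{"rot": [0,0,-0.31],"xyz": [0.0348,0.0471,0.11],"grip": 120},{"rot": [0,0,-0.31],"xyz": [0.0348,0.0471,0.13],"grip": 120},{"rot": [0,0,-0.31],"xyz": [0.0348,0.0471,0.145],"grip": 120},{"rot": [0,0,-0.31],"xyz": [0.0348,0.0471,0.153],"grip": 120}])

```text
clock: 42.45
tool_pos: [0.6405, -0.2219, 0.0339]
eef_rot: [0.516, 0.857, -0.0, -0.001]
contact_force: [0.3, -0.1, 0.5]
opening: 0.526
finger_force: 0.0
```

>>> carry_out(plan=[{"rot": [0,0,0],"xyz": [0,0,0],"grip": 120},{"rot": [0,0,0],"xyz": [0,0,0],"grip": 120},{"rot": [0,0,0],"xyz": [0,0,0],"grip": 120},{"rot": [0,0,0],"xyz": [0,0,0],"grip": 235},{"rot": [0,0,0],"xyz": [0,0,0],"grip": 235},{"rot": [0,0,0],"xyz": [0,0,0],"grip": 235},{"rot": [0,0,0],"xyz": [0,0,0],"grip": 235},{"rot": [0,0,0],"xyz": [0,0,0],"grip": 235}], squeeze=35)

```text
clock: 43.12
tool_pos: [0.6423, -0.2227, 0.0367]
eef_rot: [0.516, 0.857, 0.0, 0.001]
contact_force: [0.6, 0.7, 2.8]
opening: 0.235
finger_force: 35.0
```

Run:
```python
from h import *
s=r.get_state();print(s['tool_pos'].round(4),s['opening']*88,s['finger_force'],s['contact_force'])
goal(*(jig(0,-.127)+[.0002,.001]),.14,28)
```

```text
[ 0.6423 -0.2227  0.0367] 20.6702176871556 34.99195780786977 [0.55655101 0.67954412 2.81088673]
xyz [ 0.1991  0.0571 -0.1034] rot [ 0.0016  0.0012 -0.0018] rows 6
xyz [ 0.1991  0.0571 -0.1034] rot [ 1.9000e-03 -2.6000e-03  3.1397e+00] rows 26
```

>>> carry_out(plan=[{"rot": [0,0,0],"xyz": [0,0,-0.03],"grip": 235},{"rot": [0,0,0],"xyz": [0,0,-0.06],"grip": 235},{"rot": [0,0,0],"xyz": [0,0,-0.09],"grip": 235},{"rot": [0,0,0],"xyz": [0.03,0.01,-0.103],"grip": 235},{"rot": [0,0,0],"xyz": [0.06,0.02,-0.103],"grip": 235},{"rot": [0,0,0],"xyz": [0.09,0.03,-0.103],"grip": 235},{"rot": [0,0,0],"xyz": [0.11,0.04,-0.103],"grip": 235},{"rot": [0,0,0],"xyz": [0.13,0.045,-0.103],"grip": 235}])

```text
clock: 43.78
tool_pos: [0.6198, -0.0839, 0.1385]
eef_rot: [0.515, 0.857, 0.0, -0.001]
contact_force: [-0.5, -0.0, -3.8]
opening: 0.235
finger_force: 35.0
```

>>> carry_out(plan=[{"rot": [0,0,0],"xyz": [0,0,0],"grip": 235},{"rot": [0,0,0],"xyz": [0,0,0],"grip": 235},{"rot": [0,0,0],"xyz": [0,0,0],"grip": 235},{"rot": [0,0,0],"xyz": [0,0,0],"grip": 235},{"rot": [0,0,0],"xyz": [0,0,0],"grip": 235},{"rot": [0,0,0],"xyz": [0,0,0],"grip": 235}])

```text
clock: 44.28
tool_pos: [0.6203, -0.0882, 0.1389]
eef_rot: [0.517, 0.856, -0.0, 0.0]
contact_force: [-0.6, 0.6, -3.5]
opening: 0.235
finger_force: 35.0
```

Run:
```python
from h import *
s=r.get_state();print(s['tool_pos'].round(4),s['opening']*88)
c,im=snap('wrist','w20')
f=lambda x,y,z:proj(c,[*jig(x,y),z])[0].round(1)
print('rail corner exp',f(.04,-.165,.042),f(-.04,-.165,.042),'bung14 top',f(0,-.079,.072),'bung18 top',f(0,-.025,.072))
# top of bungs: bright brown
H,S,V=cv2.split(cv2.cvtColor(im,cv2.COLOR_RGB2HSV))
for st,ce,l in blobs((H<15)&(S>140)&(V>110)&(np.arange(400)[:,None]<210),60): print(st,ce.round(1),plane(c,[ce],.072).round(4))
print('bungs expected',jig(0,-.079)+[.0002,.001],jig(0,-.025)+[.0002,.001])
goal(*(jig(0,-.127)+[.0008,-.0005]),.085,28)
```

```text
[ 0.6203 -0.0882  0.1389] 20.701057282350405
rail corner exp [369.1 178.4] [267.  146.1] bung14 top [363.4  35.9] bung18 top [395.  -59.8]
[350  21  28  31 545] [363.8  35.1] [[0.5908 0.0267 0.072 ]]
bungs expected [0.59103233 0.0272204 ] [0.58157732 0.0803862 ]
xyz [0.0682 0.013  0.0539] rot [-0.0004  0.0005 -0.0034] rows 3
xyz [0.0682 0.013  0.0539] rot [7.0000e-04 6.0000e-04 3.1382e+00] rows 26
```

View pics/w20.png

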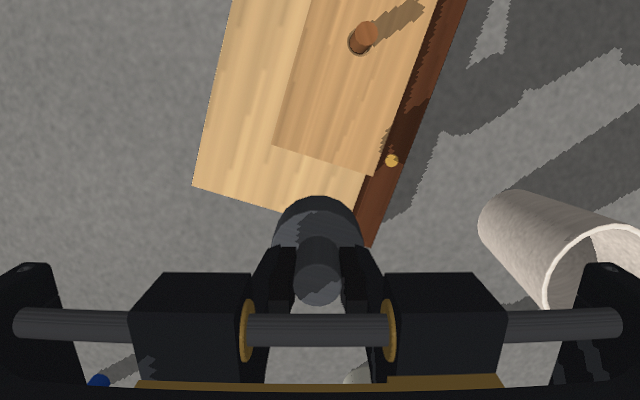

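The weight hangs upright. The bung at (363,35) and the blank's end corners at (273,145) and (372,176) are where a flush blank should show them. Setting it down on the pad.

>>> carry_out(plan=[{"rot": [0,0,0],"xyz": [0.03,0.006,0],"grip": 235},{"rot": [0,0,0],"xyz": [0.06,0.011,0.01],"grip": 235},{"rot": [0,0,0],"xyz": [0.0682,0.013,0.03],"grip": 235},{"rot": [0,0,0],"xyz": [0.0682,0.013,0.045],"grip": 235},{"rot": [0,0,0],"xyz": [0.0682,0.013,0.05],"grip": 235},{"rot": [0,0,0],"xyz": [0.0682,0.013,0.05],"grip": 235},{"rot": [0,0,0],"xyz": [0.0682,0.013,0.05],"grip": 235},{"rot": [0,0,0],"xyz": [0.0682,0.013,0.05],"grip": 235}])

```text
clock: 45.0
tool_pos: [0.601, -0.0216, 0.09]
eef_rot: [0.517, 0.856, 0.0, 0.001]
contact_force: [-0.1, -0.4, -2.8]
opening: 0.239
finger_force: 35.0
```

>>> carry_out(plan=[{"rot": [0,0,0],"xyz": [0,0,0.002],"grip": 235},{"rot": [0,0,0],"xyz": [0,0,0.004],"grip": 235},{"rot": [0,0,0],"xyz": [0,0,0.006],"grip": 235},{"rot": [0,0,0],"xyz": [0,0,0.007],"grip": 235},{"rot": [0,0,0],"xyz": [0,0,0.008],"grip": 235},{"rot": [0,0,0],"xyz": [0,0,0.008],"grip": 235}])

```text
clock: 45.5
tool_pos: [0.5999, -0.0205, 0.0808]
eef_rot: [0.516, 0.857, -0.0, -0.0]
contact_force: [-0.6, 0.4, -5.0]
opening: 0.239
finger_force: 35.0
```

>>> carry_out(plan=[{"rot": [0,0,0],"xyz": [0,0,0.001],"grip": 235},{"rot": [0,0,0],"xyz": [0,0,0.002],"grip": 235},{"rot": [0,0,0],"xyz": [0,0,0.003],"grip": 235},{"rot": [0,0,0],"xyz": [0,0,0.003],"grip": 235},{"rot": [0,0,0],"xyz": [0,0,0.003],"grip": 235}])

```text
clock: 45.92
tool_pos: [0.6002, -0.0204, 0.0786]
eef_rot: [0.516, 0.857, 0.0, 0.0]
contact_force: [-1.1, 1.3, 2.5]
opening: 0.233
finger_force: 35.0
```

Contact. Releasing gently and retreating.

>>> carry_out(plan=[{"rot": [0,0,0],"xyz": [0,0,0],"grip": 220},{"rot": [0,0,0],"xyz": [0,0,0],"grip": 190},{"rot": [0,0,0],"xyz": [0,0,0],"grip": 150},{"rot": [0,0,0],"xyz": [0,0,0],"grip": 130},{"rot": [0,0,0],"xyz": [0,0,0],"grip": 120},{"rot": [0,0,0],"xyz": [0,0,-0.03],"grip": 120},{"rot": [0,0,0],"xyz": [0,0,-0.06],"grip": 120},{"rot": [0,0,0],"xyz": [0,0,-0.1],"grip": 120}])

```text
clock: 46.58
tool_pos: [0.5984, -0.0205, 0.1771]
eef_rot: [0.516, 0.857, -0.001, -0.002]
contact_force: [0.7, -0.3, -0.4]
opening: 0.529
finger_force: 0.0
```

>>> carry_out(plan=[{"rot": [0,0,0],"xyz": [-0.1,-0.03,-0.05],"grip": 120},{"rot": [0,0,0],"xyz": [-0.3,-0.03,-0.05],"grip": 120},{"rot": [0,0,0],"xyz": [-0.3,-0.03,-0.05],"grip": 120},{"rot": [0,0,0],"xyz": [-0.3,-0.03,-0.05],"grip": 120},{"rot": [0,0,0],"xyz": [-0.3,-0.03,-0.05],"grip": 120},{"rot": [0,0,0],"xyz": [-0.3,-0.03,-0.05],"grip": 120},{"rot": [0,0,0],"xyz": [-0.3,-0.03,-0.05],"grip": 120},{"rot": [0,0,0],"xyz": [-0.3,-0.03,-0.05],"grip": 120}])

```text
clock: 47.25
tool_pos: [0.7137, -0.3078, 0.2283]
eef_rot: [0.519, 0.855, -0.002, 0.002]
contact_force: [-1.6, -1.2, -0.3]
opening: 0.527
finger_force: 0.0
```

Run:
```python
from h import *
c,im=snap('top','t21');sd,isd=snap('side','s21')
a=cv2.resize(im[140:260,200:400],None,fx=3.2,fy=3.2,interpolation=cv2.INTER_CUBIC)
b=cv2.resize(isd[160:280,230:430],None,fx=1.75,fy=1.75,interpolation=cv2.INTER_CUBIC)
cv=np.zeros((600,640,3),np.uint8);cv[:384,:640]=a;cv[386:386+b.shape[0],:b.shape[1]]=b
cv2.imwrite('pics/c21.png',cv2.cvtColor(cv,cv2.COLOR_RGB2BGR)); print(r.get_state()['clock'])
```

```text
47.35
```

View pics/c21.png

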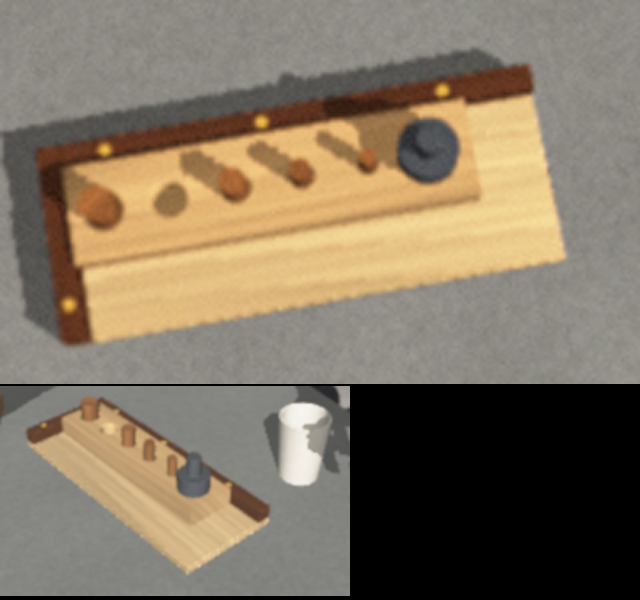

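The final view shows four bungs seated in their matching holes and the weight upright at (428,150) on the plain end. The rail's edges at (480,198) and (75,263) match the earlier flush picture to under half a pixel. Handing in.

Run:
```python
from plant import r
print(r.finish_job())
```

```text
the job is handed in; nothing more can be done
None
```

I handed the job in after about 47 s of robot time: the blank is flush in the fence corner, the four bungs on the bench (14, 18, 22 and 30 mm; no 26 mm one was there) are fully home in their matching holes, the weight stands upright on the plain end, and the robot never touched the glue bottle, cup or sanding block; the hand-in returned no verdict.

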